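Thread the sample boards on the hanging rod and hang them to dry

TASK

The coated sample boards lying about on the bench have to hang to dry. First stand every one of them on end in a row, hole at the top, so that the holes line up; then take the rod from the drying stand, run it through all the holes, lift the whole stack off the bench and lay the rod back in both notches of the stand, with every board hanging freely between the two uprights. There may be three to five boards; do not knock over or push away the other things on the bench.

Things in the scene. Friction and masses are not known exactly. Their poses are not given: they have to be found in the camera images.
- board_pale: pale pine-coloured wooden sample board, 100 x 58 x 20 mm, 40 to 65 g, a 26 mm round hole through its thickness; starts flat on the bench (absent in some runs). Origin: centre of one 100 x 58 face (underside at the start). x: along the length, towards the end with the hole (points up when it stands hole up); y: across the width; z: through the thickness, the wood at z = 0 to 20 mm
- pale_hole (a point): centre of the hole in the pale pine-coloured board at half its thickness: (26, 0, 10) mm in the board's axes, 24 mm from the nearer end, 76 mm from the other; its axes are the board's. When the board hangs on the rod this point is 9 mm below the rod's axis
- board_honey: honey-coloured wooden sample board, 100 x 58 x 20 mm, 40 to 65 g, a 26 mm round hole through its thickness; starts flat on the bench (absent in some runs). Origin: centre of one 100 x 58 face (underside at the start). x: along the length, towards the end with the hole (points up when it stands hole up); y: across the width; z: through the thickness, the wood at z = 0 to 20 mm
- honey_hole (a point): centre of the hole in the honey-coloured board at half its thickness: (26, 0, 10) mm in the board's axes, 24 mm from the nearer end, 76 mm from the other; its axes are the board's. When the board hangs on the rod this point is 9 mm below the rod's axis
- board_red: red-stained wooden sample board, 100 x 58 x 20 mm, 40 to 65 g, a 26 mm round hole through its thickness; starts flat on the bench (absent in some runs). Origin: centre of one 100 x 58 face (underside at the start). x: along the length, towards the end with the hole (points up when it stands hole up); y: across the width; z: through the thickness, the wood at z = 0 to 20 mm
- red_hole (a point): centre of the hole in the red-stained board at half its thickness: (26, 0, 10) mm in the board's axes, 24 mm from the nearer end, 76 mm from the other; its axes are the board's. When the board hangs on the rod this point is 9 mm below the rod's axis
- board_brown: dark brown wooden sample board, 100 x 58 x 20 mm, 40 to 65 g, a 26 mm round hole through its thickness; starts flat on the bench (absent in some runs). Origin: centre of one 100 x 58 face (underside at the start). x: along the length, towards the end with the hole (points up when it stands hole up); y: across the width; z: through the thickness, the wood at z = 0 to 20 mm
- brown_hole (a point): centre of the hole in the dark brown board at half its thickness: (26, 0, 10) mm in the board's axes, 24 mm from the nearer end, 76 mm from the other; its axes are the board's. When the board hangs on the rod this point is 9 mm below the rod's axis
- board_grey: grey-washed wooden sample board, 100 x 58 x 20 mm, 40 to 65 g, a 26 mm round hole through its thickness; starts flat on the bench (absent in some runs). Origin: centre of one 100 x 58 face (underside at the start). x: along the length, towards the end with the hole (points up when it stands hole up); y: across the width; z: through the thickness, the wood at z = 0 to 20 mm
- grey_hole (a point): centre of the hole in the grey-washed board at half its thickness: (26, 0, 10) mm in the board's axes, 24 mm from the nearer end, 76 mm from the other; its axes are the board's. When the board hangs on the rod this point is 9 mm below the rod's axis
- rod: hanging rod, 80 g: dark wooden handle 22 x 22 mm square, 80 mm long, with a straight steel skewer 8 mm thick. Origin: centre of the handle, on the axis. x: from handle to tip; handle x = -40 to 40 mm, bare skewer 40 to 300 mm. Starts level in both notches of the stand, its origin within 8 mm of x = 0 there. Gripped hard across the handle's flat sides it can carry all the boards level
- rod_tip (a point): free tip of the skewer, 300 mm from the rod's origin along its x
- stand: fixed drying stand: plywood base 15 mm thick (x = 25 to 295, y = -55 to 55 mm) and two steel uprights with V notches at x = 56 and 266 mm. Origin: on the bench under the handle of the resting rod. x: along the resting rod towards its tip; z up. The resting rod's axis is at y = 0, z = 130 mm
- notch_near (a point): notch at the handle end of the stand: centre of the resting skewer. The upright is 8 mm thick along the rod; the handle stays outside it. 90 degree V, 42 mm wide at its mouth, which is 16 mm above this point
- notch_far (a point): the same notch at the tip end, 210 mm from the near one; 202 mm are free between the uprights for the boards
- varnish_tin: closed metal tin with paper label, 86 mm across, 100 mm high; origin under its centre. Not part of the job.
- blue_bottle: blue bottle with white cap, 60 mm across, 170 mm high; origin under its centre. Not part of the job.
- glue_bottle: cream bottle with orange cap, 54 mm across, 150 mm high; origin under its centre. Not part of the job.
- mixing_cup: white open cup, 72 mm across the rim, 80 mm high; origin under its centre. Not part of the job.
- sanding_block: cork sanding block, 90 x 60 x 32 mm; origin under its centre. Not part of the job.
- offcut: offcut of wood without a hole, 160 x 45 x 30 mm; origin under its centre. Not part of the job.
- roller: small paint roller with cream sleeve and green handle, lying, about 250 mm long, 44 mm high; origin on the bench under the sleeve's middle. Not part of the job.
- brush: paint brush with wooden handle, about 200 mm long and 20 mm high, lying on the bench along its x. Not part of the job.
There are look-alikes about, which are no part of the job. What is shaped like the board_honey but green or purple is not meant.

How it is judged:
On the way, in this order (a step that is already met when the one before it is completed fails the run):
1. all the boards stand on end on the bench at the same time, hole at the top, let go and at rest (angle between each of board_pale, board_honey, board_red, board_brown, board_grey's own x axis and vertical below 0.1 rad and height (world z) of each of pale_hole, honey_hole, red_hole, brown_hole, grey_hole below 0.082 m and linear speed of each of board_pale, board_honey, board_red, board_brown, board_grey below 0.03 m/s and contact force between the fingers and board_pale below 0.3 N and contact force between the fingers and board_honey below 0.3 N and contact force between the fingers and board_red below 0.3 N and contact force between the fingers and board_brown below 0.3 N and contact force between the fingers and board_grey below 0.3 N), for 0.3 s.
2. the rod, held by the robot, is through the holes of all the boards and has lifted them all off the bench (x of pale_hole in the frame of rod between 0.045 and 0.295 m and y of pale_hole in the frame of rod between -0.014 and 0.014 m and z of pale_hole in the frame of rod between -0.014 and 0.014 m and height (world z) of each of pale_hole, honey_hole, red_hole, brown_hole, grey_hole above 0.092 m and x of honey_hole in the frame of rod between 0.045 and 0.295 m and y of honey_hole in the frame of rod between -0.014 and 0.014 m and z of honey_hole in the frame of rod between -0.014 and 0.014 m and x of red_hole in the frame of rod between 0.045 and 0.295 m and y of red_hole in the frame of rod between -0.014 and 0.014 m and z of red_hole in the frame of rod between -0.014 and 0.014 m and x of brown_hole in the frame of rod between 0.045 and 0.295 m and y of brown_hole in the frame of rod between -0.014 and 0.014 m and z of brown_hole in the frame of rod between -0.014 and 0.014 m and x of grey_hole in the frame of rod between 0.045 and 0.295 m and y of grey_hole in the frame of rod between -0.014 and 0.014 m and z of grey_hole in the frame of rod between -0.014 and 0.014 m and contact force between the fingers and rod above 1 N), for 0.2 s.
At the end, for the whole second after the job is handed in: The skewer rests in both notches (axis within 8 mm of its rest height and sideways, rod 30 mm back to 16 mm forward along it); every board hangs by its hole on the skewer between the uprights, hole up, clear of the base, swinging by less than 34 degrees and 0.35 m/s; all let go (x of pale_hole in the frame of rod between 0.05 and 0.285 m and y of pale_hole in the frame of rod between -0.014 and 0.014 m and z of pale_hole in the frame of rod between -0.014 and 0.014 m and x of pale_hole in the frame of stand between 0.067 and 0.255 m and height (world z) of each of pale_hole, honey_hole, red_hole, brown_hole, grey_hole above 0.108 m and angle between each of board_pale, board_honey, board_red, board_brown, board_grey's own x axis and vertical below 0.6 rad and linear speed of each of board_pale, board_honey, board_red, board_brown, board_grey below 0.35 m/s and x of honey_hole in the frame of rod between 0.05 and 0.285 m and y of honey_hole in the frame of rod between -0.014 and 0.014 m and z of honey_hole in the frame of rod between -0.014 and 0.014 m and x of honey_hole in the frame of stand between 0.067 and 0.255 m and x of red_hole in the frame of rod between 0.05 and 0.285 m and y of red_hole in the frame of rod between -0.014 and 0.014 m and z of red_hole in the frame of rod between -0.014 and 0.014 m and x of red_hole in the frame of stand between 0.067 and 0.255 m and x of brown_hole in the frame of rod between 0.05 and 0.285 m and y of brown_hole in the frame of rod between -0.014 and 0.014 m and z of brown_hole in the frame of rod between -0.014 and 0.014 m and x of brown_hole in the frame of stand between 0.067 and 0.255 m and x of grey_hole in the frame of rod between 0.05 and 0.285 m and y of grey_hole in the frame of rod between -0.014 and 0.014 m and z of grey_hole in the frame of rod between -0.014 and 0.014 m and x of grey_hole in the frame of stand between 0.067 and 0.255 m and y of rod in the frame of stand between -0.008 and 0.008 m and z of rod in the frame of stand between 0.122 and 0.138 m and y of rod_tip in the frame of stand between -0.008 and 0.008 m and z of rod_tip in the frame of stand between 0.122 and 0.138 m and x of rod in the frame of stand between -0.03 and 0.016 m and linear speed of rod below 0.03 m/s); the robot touches nothing.
It fails at once if a tin, bottle or cup is knocked over (angle between any of varnish_tin, blue_bottle, glue_bottle, mixing_cup's own z axis and vertical above 0.6 rad).
It fails at once if one of the other things on the bench is pushed more than 5 cm away (distance of any of varnish_tin, blue_bottle, glue_bottle, mixing_cup, sanding_block, offcut, roller, brush from where it was at the start of the episode above 0.05 m).
Of board_pale, board_honey, board_red, board_brown, board_grey only 3 to 5 are there at a start; the rules pass over those that are not, and their reading is None.
At some moment in a run one of board_pale, board_honey, board_red, board_brown, board_grey may be knocked a few centimetres aside while the robot is not near it.
It also fails if it takes over 210 s, if anything falls off the work surface, if the arm or the gripper's body presses on something with over 40 N, if the wrist force passes 120 N, or if a joint passes its speed limit or range.

ROBOT

A 6-joint arm with a two-finger parallel gripper is mounted at the origin on the work surface. World frame = base frame: x ahead of the robot, y to its left, z up, the work surface at z = 0. Lengths are in m, angles in rad, forces in N, time in s.
With the tool pointing down it reaches from about 0.35 to 0.85 m from the base axis. Payload 8.1 kg.
Tool frame: the origin (TCP) lies midway between the tips of the shut fingers; the grasp point (between the pads) lies 19 mm behind it (robot.grip_point_offset is the distance from the TCP to the grasp point, in m); z points along the fingers, y is the line along which they close (so a half turn about z gives the same grasp; the last joint's range is limited). The gripper opens to 93 mm and grips with 3 to 60 N. Pads are 15 mm wide; open, the fingers measure 128 mm over their backs; the gripper's body (75 mm by 188 mm) begins 65 mm behind the grasp point.
Start: joints at [-1.202, 0.13, 1.488, -0, 1.523, -0.085], TCP at [0.263, -0.539, 0.219] pointing down, gripper open.
Joint ranges: [-2.96, 2.96], [-0.89, 2.26], [0.02, 2.5], [-1.34, 4.48], [0, 2.73], [-2.66, 2.66]. Speed limits (rad/s): [2.39, 2.39, 2.79, 3.14, 3.14, 3.14].

INTERFACE

Orientations are given as a rotation vector (axis times angle).
In Python, from plant import robot, read_camera, job gives the robot as it stands.
- The arm moves only by the shell command python3 -m inch 'ROWS' [FORCE]. ROWS is JSON, one flat list of numbers, 5 for each row, row after row: the shift along the world's x, y, z in mm, then the turn about the world's z in degrees, then the opening in per cent of the stroke, from 0 (shut) to 100 (fully open). In form: [dx, dy, dz, yaw, hand, dx, dy, dz, yaw, hand, ...]. A call has 1 to 10 rows; each row is the pose to reach, as a shift and turn from the pose commanded when the call began; what a row does not reach only later rows make up. A row lasts 1/12 s, in which the tool goes at most 41.7 mm and 7.16 degrees, less where a joint would pass 70% of its speed; a pose out of reach is approached as far as the arm can. A call with a gripper value outside its range is refused whole. The fingers move at their own pace and stop on an object; FORCE is the grip in N (left out, the last holds). Time passes only in rows, so rows that repeat a pose let the fingers close. It gives the time, the measured TCP pose, the force, the opening and the grip force at its end, in the units of the state.
- robot.read_state(): the state, without advancing time (a new reading comes with each control period).
- read_camera(name): name is "side" or "top" or "wrist"; returns a dict with "image" (420x560x3 uint8, blue, green, red), "K" (3x3 intrinsics, pixels), "extrinsics" (4x4, takes a point from world to camera coordinates); the wrist camera has in their place "mount" (4x4, takes a point from camera to tool coordinates, whose origin is the TCP and whose axes are the flange's). Camera axes: x right, y down, z forward; pixel columns grow to the right and rows downward; lengths in m; the calibration is good to about 2 mm. A picture is of the moment at which its call begins: read the wrist's pose just before it. There is no depth.
- job.close_job(): hands the job in; it is judged then, once.
The state is a dict: "t": time; "q": joint angles; "dq": joint speeds; "joint_torque": joint torques, N m; "tool_pos": TCP position; "orientation": TCP orientation; "force": force on the tool from outside, world axes, zero at the start; "wrist_torque": the same for the moment, N m; "opening": finger opening in m; "gripper_force": force on a finger pad.
Only numpy, scipy, OpenCV 4.12 (cv2) and the standard library are available. Lean on these libraries where they do the work, as an engineer would, in place of code of your own. Each camera call takes 0.05 s, during which the arm holds its last target. There are 200 camera calls.

## Working session

There is one attempt and no reset: what is moved stays moved. The work goes in short steps, Python scripts to look and compute and a shell command to move; the robot and the scene stay as the last step left them, time stands still between calls to the robot, and variables do not carry over. Pictures are saved under pics/ and viewed, at most 14 in all, crops included, and the job is handed in when it is done.

```bash
ls; mkdir -p pics; cat > h.py <<'E'
import numpy as np, cv2
from scipy.spatial.transform import Rotation as R
from plant import robot, read_camera, job
def cam(n):
    s=robot.read_state(); c=read_camera(n)
    if n=='wrist':
        T=np.eye(4); T[:3,:3]=R.from_rotvec(s['orientation']).as_matrix(); T[:3,3]=s['tool_pos']
        E=np.linalg.inv(T@c['mount'])
    else: E=np.array(c['extrinsics'])
    return c['image'],np.array(c['K']),E
def save(n,f):
    im,K,E=cam(n); cv2.imwrite(f'pics/{f}.png',im); np.savez(f'pics/{f}.npz',K=K,E=E); return im,K,E
def world(f,u,v,z):
    d=np.load(f'pics/{f}.npz'); K,E=d['K'],d['E']; Ei=np.linalg.inv(E)
    r=Ei[:3,:3]@np.linalg.inv(K)@[u,v,1]; o=Ei[:3,3]
    return o+r*(z-o[2])/r[2]
def pix(f,p):
    d=np.load(f'pics/{f}.npz'); q=d['E'][:3]@np.append(p,1); q=d['K']@q; return q[:2]/q[2]
E
python3 - <<'E'
from h import *
s=robot.read_state();print({k:np.round(s[k],3) for k in ('t','tool_pos','orientation','opening')},robot.grip_point_offset)
for n in('top','side'): im,K,E=save(n,n+'0');print(np.round(K,1),np.round(np.linalg.inv(E),3))
im,_,_=cam('top');cv2.imwrite('pics/top0b.png',cv2.resize(im,(800,600),interpolation=cv2.INTER_CUBIC))
E
```

```text
pics
{'t': np.float64(0.0), 'tool_pos': array([ 0.263, -0.539,  0.218]), 'orientation': array([-3.059, -0.706,  0.   ]), 'opening': np.float64(0.093)} 0.0188
[[468.4   0.  282.6]
 [  0.  468.4 208.3]
 [  0.    0.    1. ]] [[-0.015 -0.997  0.074  0.463]
 [-1.     0.017  0.024 -0.003]
 [-0.025 -0.073 -0.997  1.288]
 [ 0.     0.     0.     1.   ]]
[[542.    0.  276.4]
 [  0.  542.  207.5]
 [  0.    0.    1. ]] [[ 9.99e-01 -3.00e-02  3.60e-02  4.87e-01]
 [-4.60e-02 -6.59e-01  7.51e-01 -1.30e+00]
 [ 1.00e-03 -7.52e-01 -6.59e-01  1.24e+00]
 [ 0.00e+00  0.00e+00  0.00e+00  1.00e+00]]
```

View pics/top0b.png

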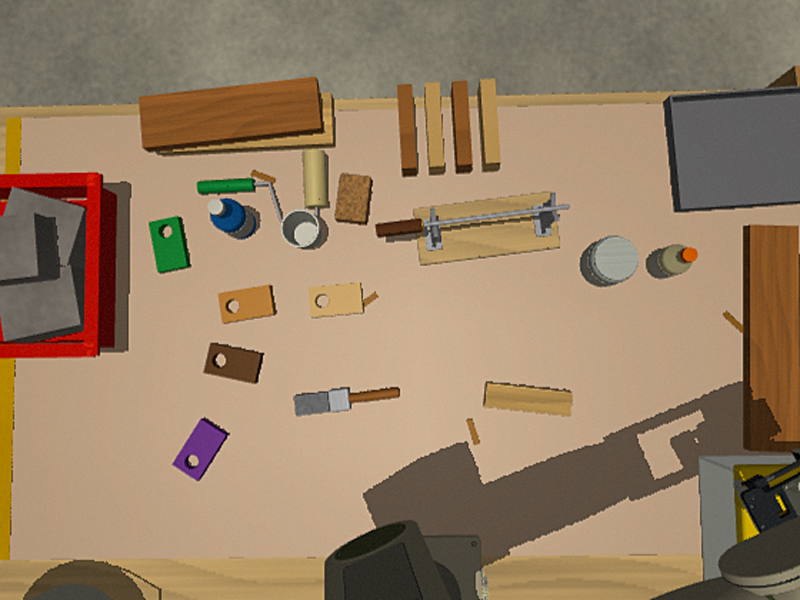

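View pics/side0.png

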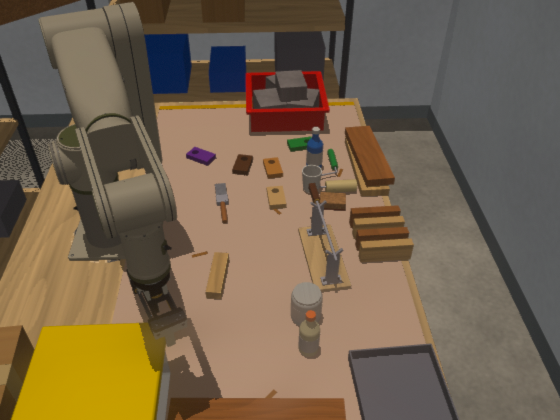

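```bash
python3 - <<'E'
from h import *
k=1/1.42857
W=lambda u,v,z:np.round(world('top0',u*k,v*k,z),3)
for n,c,h in(('honey',(247,304),(234,306)),('pale',(336,300),(321,300)),('brown',(234,362),(220,360))):
    a,b=W(*c,.02),W(*h,.02);d=b-a;print(n,a,b,np.degrees(np.arctan2(d[1],d[0])),np.linalg.norm(d))
for n,p,z in(('hbutt',(377,229),.13),('hfront',(423,227),.13),('tip',(569,207),.13),('upn',(433,216),.13),('upf',(543,208),.13),('tin',(613,258),.1),('cup',(301,228),.08),('sand',(353,197),.03),('brushL',(295,402),.01),('brushR',(400,392),.01),('offL',(486,395),.03),('offR',(572,402),.03),('basecorn',(421,264),.015),('basecorn2',(560,247),.015),('blue',(220,206),.17),('green',(169,243),.02),('purple',(201,448),.02)): print(n,W(*p,z))
E
```

```text
honey [0.55  0.327 0.02 ] [0.546 0.352 0.02 ] 99.09027692082235 0.025317977802344294
pale [0.554 0.157 0.02 ] [0.555 0.185 0.02 ] 87.95459151111277 0.028017851452243798
brown [0.44  0.352 0.02 ] [0.444 0.378 0.02 ] 81.2538377374448 0.026305892875931835
hbutt [0.67 0.07 0.13]
hfront [ 0.672 -0.011  0.13 ]
tip [ 0.702 -0.266  0.13 ]
upn [ 0.691 -0.029  0.13 ]
upf [ 0.701 -0.221  0.13 ]
tin [ 0.615 -0.347  0.1  ]
cup [0.683 0.212 0.08 ]
sand [0.75  0.121 0.03 ]
brushL [0.362 0.237 0.01 ]
brushR [0.378 0.037 0.01 ]
offL [ 0.372 -0.123  0.03 ]
offR [ 0.357 -0.282  0.03 ]
basecorn [ 0.621 -0.007  0.015]
basecorn2 [ 0.649 -0.272  0.015]
blue [0.708 0.335 0.17 ]
green [0.67  0.479 0.02 ]
purple [0.279 0.414 0.02 ]
```

```bash

python3 -m inch '[290,730,0,62,100,290,730,0,62,100,290,730,0,62,100,290,730,0,62,100,290,730,0,62,100,290,730,0,62,100,290,730,0,62,100,290,730,0,62,100,290,730,0,62,100,290,730,0,62,100]'
python3 - <<'E'
from h import *
s=robot.read_state();p=s['tool_pos'];M=R.from_rotvec(s['orientation']).as_matrix()
print(np.round(p,4),M.round(2).tolist(),s['q'])
E
```

```text
t: 0.98
tool_pos: [0.417, -0.1501, 0.2186]
orientation: [2.254, 2.188, 0.0]
force: [0.7, 0.3, 0.4]
opening: 0.093
gripper_force: 0.0
[ 0.417  -0.1501  0.2186] [[0.03, 1.0, 0.0], [1.0, -0.03, -0.0], [-0.0, 0.0, -1.0]] [-4.61208387e-01 -3.07769052e-01  1.90062156e+00 -1.55565107e-05
  1.54845204e+00 -4.31668218e-01]
```

```bash

python3 -m inch '[138,343,0,0,100,138,343,0,0,100,138,343,0,0,100,138,343,0,0,100,138,343,0,0,100,138,343,0,0,100,138,343,0,0,100,138,343,-40,0,100,138,343,-40,0,100,138,343,-40,0,100]'
python3 - <<'E'
from h import *
im,_,_=save('wrist','w1'); t,_,_=save('top','top1')
E
```

```text
t: 1.82
tool_pos: [0.5534, 0.1957, 0.1733]
orientation: [-2.253, -2.183, 0.007]
force: [-0.1, 0.4, -1.2]
opening: 0.0929
gripper_force: 0.0
```

View pics/w1.png

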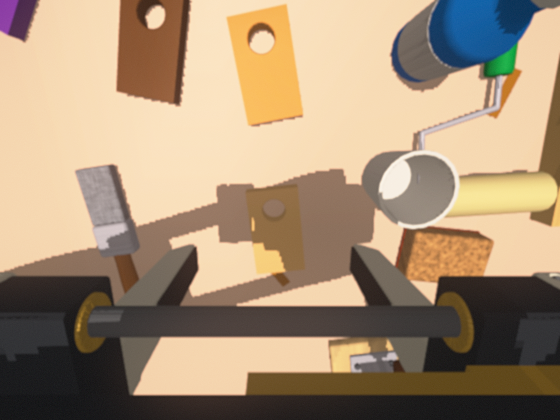

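```bash
python3 - <<'E'
from h import *
W=lambda u,v,z=.02:world('w1',u,v,z)
for n,q,h in(('pale',[(247,190),(297,185),(303,268),(258,273)],(274,208)),('honey',[(228,15),(285,6),(302,112),(250,124)],(261,39))):
    P=np.array([W(*c) for c in q]);d=(P[0]+P[1]-P[2]-P[3])/2;print(n,P.mean(0).round(4),W(*h).round(4),np.linalg.norm(d),np.linalg.norm(P[1]-P[0]),np.degrees(np.arctan2(d[1],d[0])))
print(robot.read_state()['tool_pos'])
E
```

```text
pale [0.5539 0.1586 0.02  ] [0.5521 0.1855 0.02  ] 0.10067359131620149 0.05501473265614778 93.8850622198897
honey [0.5492 0.3294 0.02  ] [0.5448 0.3538 0.02  ] 0.09780631602410769 0.05403100048727228 99.08532823250808
[0.55355084 0.19207457 0.17611171]
```

```bash

python3 -m inch '[-2,2,-40,6,100,-2,2,-80,6,100,-2,2,-120,6,100,-2,2,-150,6,100,-2,2,-165,6,100,-2,2,-172,6,100,-2,2,-172,6,100,-2,2,-172,6,50,-2,2,-172,6,40,-2,2,-172,6,40]' 4
python3 -m inch '[0,0,0,0,40,0,0,0,0,40,0,0,0,0,40,0,0,0,0,40]'
```

```text
t: 2.75
tool_pos: [0.5548, 0.1932, 0.0091]
orientation: [2.141, 2.296, 0.005]
force: [1.0, 0.4, 0.3]
opening: 0.0778
gripper_force: 0.0
t: 3.08
tool_pos: [0.5532, 0.1932, 0.0073]
orientation: [2.142, 2.297, 0.001]
force: [-1.8, 0.4, 4.2]
opening: 0.0581
gripper_force: 4.0
```

```bash

python3 -m inch '[0,0,10,0,40,0,0,20,0,40,0,0,30,0,40,0,0,45,0,40,0,0,60,0,40,0,0,75,0,40,0,0,90,0,40,0,0,100,0,40,0,0,100,0,40,0,0,100,0,40]'
python3 - <<'E'
from h import *
im,_,_=save('wrist','w2');im2,_,_=save('side','s2')
a=pix('s2',[.553,.17,.08]).astype(int);print(a)
c=im2[a[1]-60:a[1]+60,a[0]-80:a[0]+80]
cv2.imwrite('pics/c2.png',np.hstack([cv2.resize(im,(400,300)),cv2.resize(c,(400,300),interpolation=cv2.INTER_CUBIC)]))
E
```

```text
t: 3.92
tool_pos: [0.5536, 0.1931, 0.1076]
orientation: [2.142, 2.297, 0.003]
force: [0.1, -0.2, -1.5]
opening: 0.058
gripper_force: 4.0
[275 179]
```

View pics/c2.png

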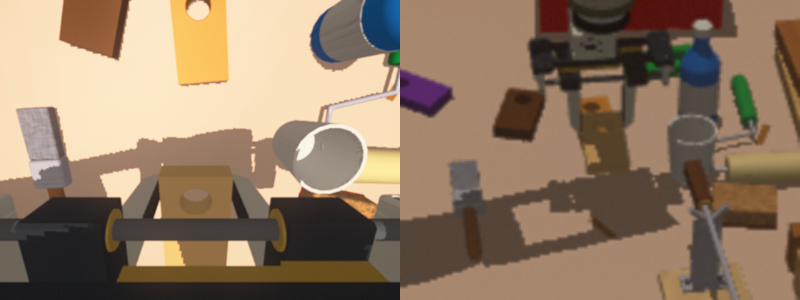

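```bash
python3 - <<'E'
from h import *
for t in range(0,95,10):
    c,s=np.cos(np.radians(t)),np.sin(np.radians(t))
    f=lambda along,thick:[.5535,.193-along*c-thick*s*1,.118-along*s+thick*c]
    print(t,[pix('s2',f(a,h)).round(0).tolist() for a,h in((.085,-.01),(.085,.01),(-.015,.01))],[pix('w2',f(a,h)).round(0).tolist() for a,h in((-.015,.01),(-.015,-.01),(.009,.01),(.085,.01))])
E
```

```text
0 [[276.0, 184.0], [276.0, 179.0], [275.0, 161.0]] [[276.0, 249.0], [276.0, 235.0], [273.0, 289.0], [265.0, 397.0]]
10 [[276.0, 187.0], [276.0, 183.0], [275.0, 161.0]] [[276.0, 254.0], [276.0, 235.0], [273.0, 290.0], [265.0, 378.0]]
20 [[276.0, 189.0], [276.0, 186.0], [275.0, 161.0]] [[276.0, 260.0], [276.0, 235.0], [273.0, 290.0], [266.0, 359.0]]
30 [[276.0, 190.0], [276.0, 188.0], [275.0, 161.0]] [[276.0, 266.0], [277.0, 236.0], [273.0, 289.0], [267.0, 340.0]]
40 [[276.0, 191.0], [276.0, 190.0], [275.0, 161.0]] [[275.0, 272.0], [277.0, 238.0], [273.0, 288.0], [268.0, 321.0]]
50 [[276.0, 191.0], [276.0, 191.0], [275.0, 162.0]] [[275.0, 278.0], [277.0, 241.0], [273.0, 286.0], [269.0, 303.0]]
60 [[276.0, 190.0], [276.0, 191.0], [275.0, 162.0]] [[274.0, 284.0], [276.0, 245.0], [273.0, 284.0], [270.0, 284.0]]
70 [[275.0, 189.0], [276.0, 191.0], [275.0, 163.0]] [[274.0, 288.0], [276.0, 250.0], [273.0, 281.0], [271.0, 266.0]]
80 [[275.0, 186.0], [275.0, 189.0], [275.0, 164.0]] [[273.0, 292.0], [276.0, 256.0], [273.0, 278.0], [272.0, 249.0]]
90 [[275.0, 184.0], [275.0, 187.0], [275.0, 164.0]] [[273.0, 296.0], [276.0, 262.0], [273.0, 274.0], [273.0, 232.0]]
```

```bash

python3 -m inch '[0,0,0,0,40,0,0,0,0,40,0,0,40,0,40,0,0,80,0,40,0,0,80,0,40,0,0,40,0,40,0,0,0,0,40,0,0,40,0,40,0,0,80,0,40,0,0,80,0,40]' 3
cat >> h.py <<'E'
def look(name,p=None):
    im,_,_=save('wrist','w'+name); 
    im2,_,_=save('side','s'+name)
    p=robot.read_state()['tool_pos'] if p is None else p
    a=pix('s'+name,p).astype(int)
    c=im2[max(a[1]-60,0):a[1]+60,max(a[0]-80,0):a[0]+80]
    cv2.imwrite(f'pics/c{name}.png',np.hstack([cv2.resize(im,(400,300)),cv2.resize(c,(400,300),interpolation=cv2.INTER_CUBIC)]))
E
python3 -c "
from h import *
look('3')"
```

```text
t: 4.85
tool_pos: [0.5552, 0.1936, 0.192]
orientation: [2.14, 2.295, 0.008]
force: [2.5, 0.5, 2.3]
opening: 0.0578
gripper_force: 3.0
```

View pics/c3.png

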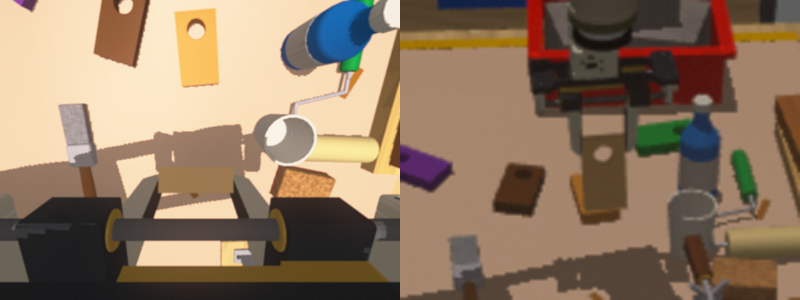

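```bash

python3 -m inch '[-3,-20,0,0,40,-6,-45,0,1,40,-10,-75,0,2,40,-15,-105,0,2,40,-20,-135,0,2,40,-25,-165,0,2,40,-29,-195,0,2,40,-33,-225,0,2,40,-37,-250,0,2,40,-40,-270,0,2,40]' 3
python3 -m inch '[-3,-17,-10,0,40,-5,-27,-30,0,40,-6,-33,-55,0,40,-6,-34,-75,0,40,-6,-34,-90,0,40,-6,-34,-95,0,40,-6,-34,-95,0,40,-6,-34,-95,0,40]'
python3 -c "
from h import *
look('4')"
```

```text
t: 5.78
tool_pos: [0.512, -0.079, 0.1855]
orientation: [-2.103, -2.333, 0.001]
force: [-0.0, 0.2, -1.1]
opening: 0.0579
gripper_force: 3.0
t: 6.45
tool_pos: [0.5068, -0.1109, 0.0916]
orientation: [-2.102, -2.335, 0.0]
force: [0.4, 0.1, -0.6]
opening: 0.0579
gripper_force: 3.0
```

View pics/c4.png

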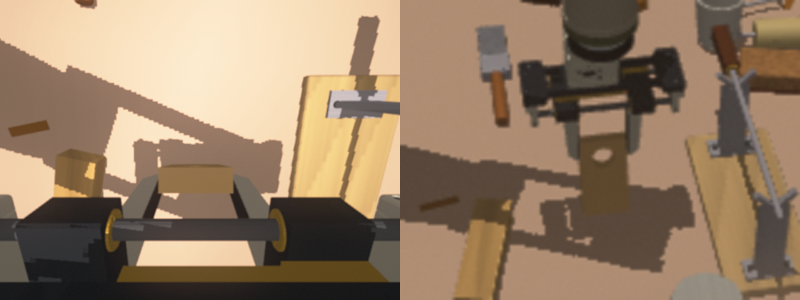

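```bash

python3 -m inch '[0,0,-2,0,40,0,0,-4,0,40,0,0,-6,0,40,0,0,-6,0,40]'
python3 -m inch '[0,0,-2,0,40,0,0,-4,0,40,0,0,-4,0,40]'
python3 -m inch '[0,0,-2,0,40,0,0,-4,0,40,0,0,-4,0,40]'
python3 -m inch '[0,0,-2,0,40,0,0,-3,0,40,0,0,-3,0,40]'
```

```text
t: 6.88
tool_pos: [0.5068, -0.1109, 0.0854]
orientation: [-2.102, -2.335, 0.0]
force: [-0.1, -0.3, -0.6]
opening: 0.0581
gripper_force: 3.0
t: 7.13
tool_pos: [0.5071, -0.1111, 0.0817]
orientation: [2.102, 2.334, 0.0]
force: [0.8, 0.9, 1.4]
opening: 0.0582
gripper_force: 3.0
t: 7.38
tool_pos: [0.507, -0.111, 0.0776]
orientation: [2.102, 2.334, 0.0]
force: [0.4, -0.3, 2.2]
opening: 0.0579
gripper_force: 3.0
t: 7.63
tool_pos: [0.507, -0.111, 0.0745]
orientation: [2.102, 2.335, 0.0]
force: [0.3, 1.2, 3.3]
opening: 0.058
gripper_force: 3.0
```

```bash

python3 -m inch '[0,0,0,0,75,0,0,0,0,90,0,0,0,0,100,0,0,0,0,100,0,0,0,0,100,0,0,30,0,100,0,0,70,0,100,0,0,110,0,100,2,30,125,0,100,4,70,125,0,100]'
python3 -m inch '[32,405,0,3,100,32,405,0,3,100,32,405,0,3,100,32,405,0,3,100,32,405,0,3,100,32,405,0,3,100,32,405,0,3,100,32,405,0,3,100,32,405,0,3,100,32,405,0,3,100]'
python3 -m inch '[0,0,0,0,100,0,0,0,0,100]'
python3 -c "
from h import *
look('5',[.507,-.111,.05]);print(robot.read_state()['tool_pos'])"
```

```text
t: 8.47
tool_pos: [0.514, -0.0431, 0.2058]
orientation: [2.101, 2.324, 0.007]
force: [0.9, 0.0, -0.1]
opening: 0.0935
gripper_force: 0.0
t: 9.3
tool_pos: [0.5422, 0.3673, 0.1993]
orientation: [-2.038, -2.39, -0.0]
force: [0.1, -0.9, 0.4]
opening: 0.093
gripper_force: 0.0
t: 9.47
tool_pos: [0.5422, 0.3656, 0.1987]
orientation: [-2.037, -2.392, 0.002]
force: [-0.3, -0.5, -0.6]
opening: 0.0931
gripper_force: 0.0
[0.54279933 0.36327607 0.19925317]
```

View pics/c5.png

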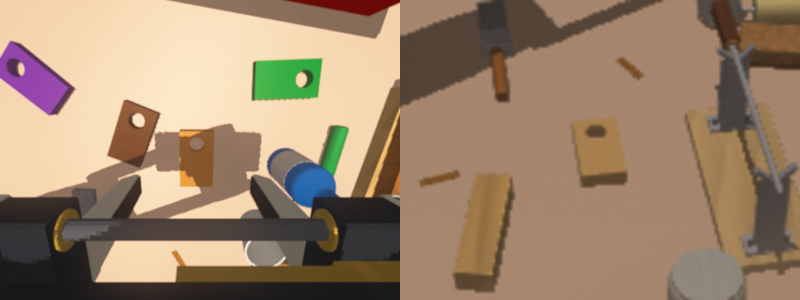

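```bash

python3 -m inch '[0,2,-40,0,100,0,2,-80,0,100,0,2,-120,0,100,0,2,-160,0,100,0,2,-185,0,100,0,2,-194,0,100,0,2,-194,0,100,0,2,-194,0,50,0,2,-194,0,40,0,2,-194,0,40]' 3
python3 -m inch '[0,0,0,0,40,0,0,0,0,40,0,0,0,0,40,0,0,0,0,40,0,0,0,0,40,0,0,10,0,40,0,0,20,0,40,0,0,40,0,40,0,0,60,0,40,0,0,80,0,40]'
python3 -m inch '[0,0,40,0,40,0,0,80,0,40,0,0,80,0,40,0,0,40,0,40,0,0,0,0,40,0,0,40,0,40,0,0,80,0,40,0,0,80,0,40,0,0,40,0,40,0,0,0,0,40]'
python3 -m inch '[0,0,40,0,40,0,0,80,0,40,0,0,80,0,40,0,0,40,0,40,0,0,0,0,40,0,0,40,0,40,0,0,80,0,40,0,0,80,0,40,0,0,80,0,40,0,0,80,0,40]'
python3 -c "
from h import *
look('6');print(robot.read_state()['tool_pos'])
f=[.507,-.111]
for p in([0,0,0],[0,-.01,.1],[0,.01,.1],[0,-.01,0]):print(pix('s5',np.add([.507,-.111,0],p))-pix('s5',[.507,-.111,.05]).astype(int)+[80,60])
"
```

```text
t: 10.4
tool_pos: [0.5444, 0.3663, 0.0079]
orientation: [2.04, 2.387, 0.005]
force: [-0.1, 0.2, 0.3]
opening: 0.0775
gripper_force: 0.0
t: 11.23
tool_pos: [0.5428, 0.366, 0.0872]
orientation: [-2.04, -2.389, -0.0]
force: [-0.1, 0.6, 0.1]
opening: 0.0577
gripper_force: 3.0
t: 12.07
tool_pos: [0.5474, 0.3686, 0.0918]
orientation: [2.037, 2.386, 0.019]
force: [0.7, -0.3, -2.1]
opening: 0.0582
gripper_force: 3.0
t: 12.9
tool_pos: [0.5441, 0.3667, 0.1682]
orientation: [2.039, 2.388, 0.007]
force: [-0.3, 0.5, -0.3]
opening: 0.058
gripper_force: 3.0
[0.54284764 0.3659637  0.16579628]
[80.69189245 71.51316648]
[80.36364567 50.92804916]
[80.16895963 46.36786755]
[80.78777249 73.81581403]
```

View pics/c6.png

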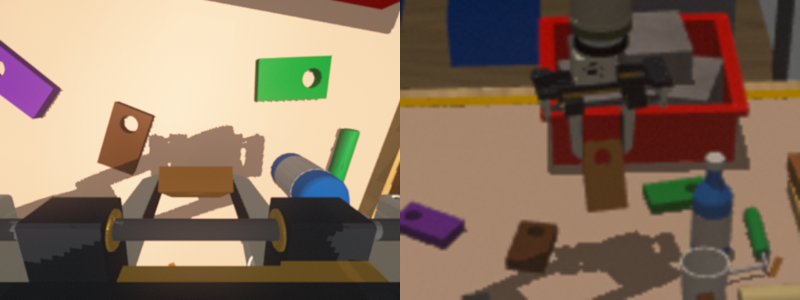

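```bash
python3 - <<'E'
from h import *
im=cv2.imread('pics/w6.png')[215:305,200:350]
s=cv2.imread('pics/s6.png');a=pix('s6',[.5428,.366,.1658]).astype(int);print(a)
c=s[a[1]-20:a[1]+40,a[0]-40:a[0]+40]
cv2.imwrite('pics/z6.png',np.vstack([cv2.resize(im,(500,300)),cv2.resize(c,(400,300),interpolation=cv2.INTER_CUBIC)[:,:400].repeat(1,0) if 0 else cv2.copyMakeBorder(cv2.resize(c,(400,300),interpolation=cv2.INTER_CUBIC),0,0,0,100,0)]))
for t in range(40,101,10):
    c,s=np.cos(np.radians(t)),np.sin(np.radians(t))
    f=lambda along,thick:[.543,.366-along*c-thick*s,.1658+.007-along*s+thick*c]
    L=((-.013,.01),(-.013,-.01),(.087,-.01),(.087,.01))
    print(t,[round(pix('w6',f(*q))[1]) for q in L],[round(pix('s6',f(*q))[1]) for q in L])
E
```

```text
[270 126]
40 [269, 237, 293, 317] [121, 123, 149, 148]
50 [274, 240, 276, 299] [121, 122, 150, 149]
60 [279, 243, 258, 281] [122, 122, 149, 150]
70 [283, 247, 241, 264] [122, 121, 148, 149]
80 [286, 251, 224, 246] [123, 121, 146, 148]
90 [289, 256, 208, 230] [124, 121, 144, 147]
100 [290, 261, 192, 213] [125, 121, 141, 145]
```

View pics/z6.png

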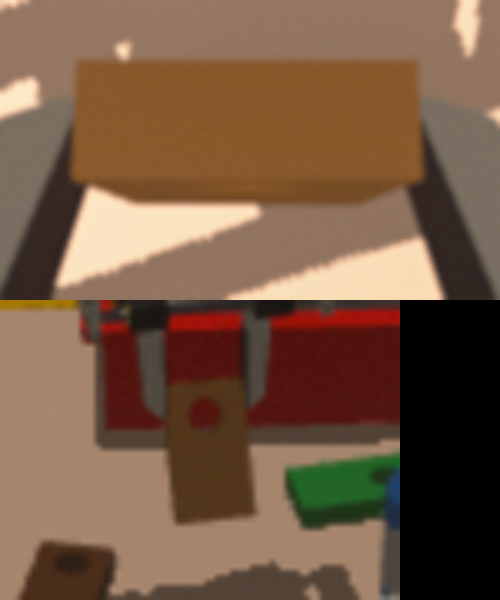

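```bash

python3 -m inch '[0,-41,20,0,40,-3,-80,30,7,40,-6,-115,30,14,40,-6,-150,30,21,40,-6,-185,30,28,40,-6,-220,30,35,40,-6,-255,30,42,40,0,-290,30,49,40,0,-320,30,56,40,5,-350,30,63,40]' 3
python3 -m inch '[3,-33,0,6,40,6,-66,0,12,40,9,-98,0,18,40,12,-125,0,24,40,16,-140,-20,24,40,20,-150,-50,24,40,20,-150,-80,24,40,20,-150,-100,24,40,20,-150,-105,24,40,20,-150,-105,24,40]'
python3 -c "
from h import *
look('7');print(robot.read_state()['tool_pos'])
M=R.from_rotvec(robot.read_state()['orientation']).as_matrix();print(np.degrees(np.arctan2(M[1,0],M[0,0])),robot.read_state()['q'])
"
```

```text
t: 13.83
tool_pos: [0.5469, 0.0142, 0.1949]
orientation: [-0.482, -3.103, 0.0]
force: [-0.7, 0.3, -1.5]
opening: 0.0578
gripper_force: 3.0
t: 14.67
tool_pos: [0.5658, -0.1334, 0.0879]
orientation: [0.164, -3.132, -0.003]
force: [-0.1, 0.5, -0.0]
opening: 0.0577
gripper_force: 3.0
[ 0.56838273 -0.13402223  0.09169043]
-173.98257943655847 [-3.19358481e-01  1.81109665e-01  1.66945294e+00  6.55272821e-06
  1.29006563e+00 -1.99518025e+00]
```

View pics/c7.png

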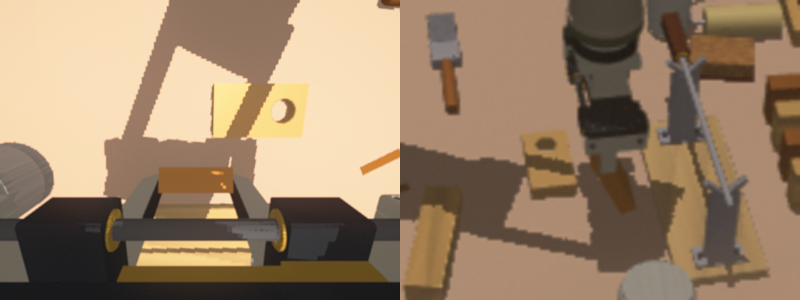

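```bash

python3 -m inch '[0,0,-8,0,40,0,0,-15,0,40,5,0,-15,0,40,10,1,-15,0,40,15,2,-14,0,40,20,2,-13,0,40,20,2,-13,0,40]'
python3 -m inch '[5,0,2,0,40,10,1,4,0,40,15,2,6,0,40,20,2,7,0,40,20,2,7,0,40]'
python3 -m inch '[4,0,0,0,40,8,1,1,0,40,12,1,1,0,40,15,2,1,0,40,15,2,1,0,40]'
python3 -c "
from h import *
look('8');print(robot.read_state()['tool_pos'])
for x in (0,.05,.1):print(world('w7',.0+300+40*x,115,0.02))
P=[world('w7',u*1.4,v*1.4,.02) for u,v in((214,84),(309,86),(303,136),(213,135),(283,110))];print(np.round(P,3))
"
```

```text
t: 15.35
tool_pos: [0.5891, -0.1318, 0.078]
orientation: [-0.165, 3.136, -0.0]
force: [-0.1, -0.9, -1.1]
opening: 0.0578
gripper_force: 3.0
t: 15.77
tool_pos: [0.6091, -0.13, 0.0852]
orientation: [-0.165, 3.136, -0.0]
force: [0.3, -1.2, -0.5]
opening: 0.058
gripper_force: 3.0
t: 16.18
tool_pos: [0.6235, -0.1279, 0.0857]
orientation: [-0.165, 3.137, -0.0]
force: [-0.4, 0.6, -0.5]
opening: 0.0578
gripper_force: 3.0
[ 0.62295418 -0.1279717   0.08551805]
[ 0.47795499 -0.12259221  0.02      ]
[ 0.47779783 -0.12109791  0.02      ]
[ 0.47764067 -0.1196036   0.02      ]
[[ 0.48  -0.123  0.02 ]
 [ 0.471 -0.023  0.02 ]
 [ 0.525 -0.016  0.02 ]
 [ 0.534 -0.117  0.02 ]
 [ 0.499 -0.044  0.02 ]]
```

View pics/c8.png

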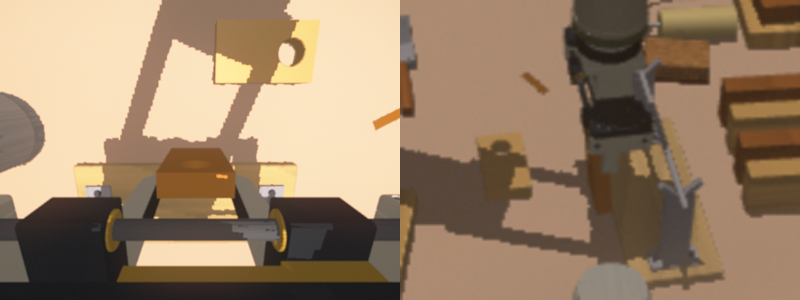

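```bash

python3 -m inch '[-3,0,5,0,40,-10,-2,12,0,40,-22,-6,22,-7,40,-37,-12,28,-14,40,-52,-18,30,-21,40,-67,-25,30,-28,40,-81,-31,30,-35,40,-92,-36,30,-42,40,-100,-39,30,-49,40,-104,-41,30,-56,40]'
python3 -m inch '[-2,-1,0,-7,40,-2,-1,0,-14,40,-2,-1,0,-21,40,-2,-1,0,-28,40,-2,-1,0,-33.5,40,-2,-1,-10,-33.5,40,-2,-1,-20,-33.5,40,-2,-1,-26,-33.5,40,-2,-1,-28,-33.5,40,-2,-1,-28,-33.5,40]'
python3 -m inch '[0,0,-2,0,40,0,0,-3,0,40,0,0,-3,0,40]'
python3 -m inch '[0,0,-2,0,40,0,0,-3,0,40,0,0,-3,0,40]'
python3 -m inch '[0,0,-2,0,40,0,0,-3,0,40,0,0,-3,0,40]'
```

```text
t: 17.12
tool_pos: [0.5175, -0.1697, 0.1165]
orientation: [1.337, 2.842, -0.0]
force: [0.2, 0.1, -1.2]
opening: 0.058
gripper_force: 3.0
t: 17.95
tool_pos: [0.5158, -0.1696, 0.0862]
orientation: [-2.089, -2.344, 0.001]
force: [0.9, -0.2, -0.5]
opening: 0.0579
gripper_force: 3.0
t: 18.2
tool_pos: [0.517, -0.1701, 0.0847]
orientation: [2.091, 2.344, 0.0]
force: [0.4, -0.1, -0.1]
opening: 0.0581
gripper_force: 3.0
t: 18.45
tool_pos: [0.5168, -0.17, 0.0815]
orientation: [-2.092, -2.344, 0.0]
force: [-0.0, 0.3, -0.9]
opening: 0.058
gripper_force: 3.0
t: 18.7
tool_pos: [0.5167, -0.1699, 0.0783]
orientation: [-2.091, -2.344, 0.0]
force: [0.5, -0.0, -0.5]
opening: 0.058
gripper_force: 3.0
```

```bash

python3 -m inch '[0,0,-2,0,40,0,0,-3,0,40,0,0,-3,0,40]'
python3 -m inch '[0,0,-2,0,40,0,0,-3,0,40,0,0,-3,0,40]'
python3 - <<'E'
from h import *
im,_,_=save('wrist','w9')
p=robot.read_state()['tool_pos'];print(p)
for t in (80,85,90,95):
  c,s=np.cos(np.radians(t)),np.sin(np.radians(t)); 
  f=lambda a,h:p+[0,-a*c-h*s,.007-a*s+h*c]
  print(t,[pix('w9',f(*q)).round() for q in((-.013,.01),(-.013,-.01),(.087,-.01))])
print(im[190:300:4,280].tolist())
E
```

```text
t: 18.95
tool_pos: [0.5172, -0.1703, 0.0759]
orientation: [2.091, 2.343, 0.0]
force: [-0.5, 0.3, 2.2]
opening: 0.0579
gripper_force: 3.0
t: 19.2
tool_pos: [0.5171, -0.1701, 0.0727]
orientation: [2.092, 2.343, 0.0]
force: [-0.9, 0.1, 3.1]
opening: 0.058
gripper_force: 3.0
[ 0.51706107 -0.17012496  0.07268925]
80 [array([273., 288.]), array([277., 252.]), array([273., 224.])]
85 [array([273., 289.]), array([277., 254.]), array([274., 216.])]
90 [array([272., 290.]), array([277., 257.]), array([275., 208.])]
95 [array([272., 291.]), array([276., 260.]), array([276., 200.])]
[[102, 123, 156], [175, 211, 246], [194, 228, 251], [177, 214, 246], [101, 122, 152], [39, 76, 119], [41, 75, 118], [38, 75, 117], [37, 76, 116], [34, 74, 114], [38, 86, 132], [37, 84, 132], [37, 84, 131], [33, 72, 114], [31, 76, 119], [35, 85, 134], [34, 83, 132], [36, 85, 133], [37, 85, 132], [35, 83, 129], [36, 86, 131], [36, 84, 131], [36, 83, 131], [45, 87, 132], [97, 116, 144], [97, 116, 145], [97, 116, 144], [96, 115, 144]]
```

```bash

python3 -m inch '[0,0,-2,0,40,0,0,-2,0,40,0,0,0,0,65,0,0,0,0,70,0,0,0,0,75,0,0,0,0,80,0,0,0,0,90,0,0,0,0,100,0,0,0,0,100,0,0,0,0,100]'
python3 -m inch '[0,0,30,0,100,0,0,60,0,100,0,0,100,0,100,0,0,120,0,100,0,0,130,0,100,0,0,130,0,100,0,0,130,0,100]'
python3 - <<'E'
from h import *
im,_,_=save('wrist','w10');im2,_,_=save('side','s10')
a=pix('s10',[.51,-.12,.03]).astype(int)
c=im2[a[1]-60:a[1]+60,a[0]-80:a[0]+80]
cv2.imwrite('pics/c10.png',np.hstack([cv2.resize(im,(400,300)),cv2.resize(c,(400,300),interpolation=cv2.INTER_CUBIC)]))
print(robot.read_state()['tool_pos'])
E
```

```text
t: 20.08
tool_pos: [0.5168, -0.17, 0.0726]
orientation: [-2.092, -2.344, 0.0]
force: [-0.2, -0.3, 0.0]
opening: 0.0917
gripper_force: 0.0
t: 20.67
tool_pos: [0.5167, -0.17, 0.2017]
orientation: [-2.092, -2.343, 0.0]
force: [-0.9, 0.4, -0.2]
opening: 0.093
gripper_force: 0.0
[ 0.51567302 -0.16954456  0.20000623]
```

View pics/c10.png

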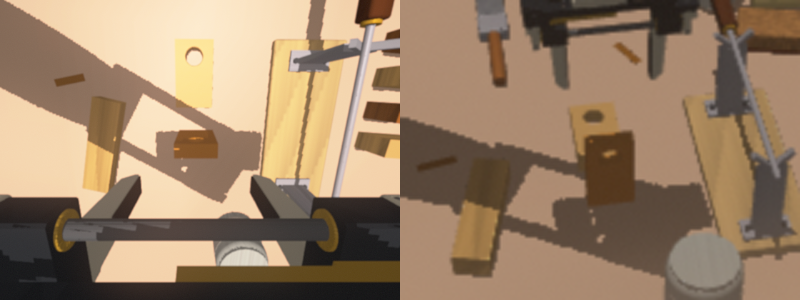

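```bash
python3 - <<'E'
from h import *
P=np.array([world('w10',u*1.4,v*1.4,.02) for u,v in((176,39),(213,40),(213,107),(176,108),(194,57))])
d=(P[0]+P[1]-P[2]-P[3])/2;print(P[:4].mean(0),P[4],np.degrees(np.arctan2(d[1],d[0])),np.linalg.norm(d))
g=P[:4].mean(0)+.038*d/np.linalg.norm(d);print(g,(g-robot.read_state()['tool_pos'])*1e3)
Q=np.array([world('w10',u*1.4,v*1.4,.1) for u,v in((174,141),(217,141),(217,158),(174,158))]);print(Q.round(4).tolist(),Q.mean(0))
E
```

```text
[ 0.50334369 -0.07065595  0.02      ] [ 0.49972895 -0.04533414  0.02      ] 96.4139478138778 0.09897590545157897
[ 0.49909868 -0.0328938   0.02      ] [ -16.57433921  136.6507609  -180.00622513]
[[0.487, -0.1592, 0.1], [0.5424, -0.1529, 0.1], [0.5456, -0.1758, 0.1], [0.489, -0.1822, 0.1]] [ 0.51598856 -0.16751271  0.1       ]
```

```bash

python3 -m inch '[-5,40,0,0,100,-10,80,0,0,100,-15,120,0,0,100,-17,137,-40,0,100,-17,137,-80,0,100,-17,137,-120,0,100,-17,137,-160,0,100,-17,137,-185,0,100,-17,137,-195,0,100,-17,137,-195,0,100]' 3
python3 -m inch '[0,0,0,0,50,0,0,0,0,40,0,0,0,0,40,0,0,0,0,40,0,0,0,0,40,0,0,0,0,40,0,0,10,0,40,0,0,30,0,40,0,0,55,0,40,0,0,80,0,40]'
python3 -m inch '[0,0,40,0,40,0,0,80,0,40,0,0,80,0,40,0,0,40,0,40,0,0,0,0,40,0,0,40,0,40,0,0,80,0,40,0,0,80,0,40,0,0,40,0,40,0,0,0,0,40]'
python3 -m inch '[0,0,40,0,40,0,0,80,0,40,0,0,80,0,40,0,0,40,0,40,0,0,0,0,40,0,0,40,0,40,0,0,80,0,40,0,0,80,0,40,0,0,80,0,40,0,0,80,0,40]'
cat >> h.py <<'E'
def prof(n):
    # board-coloured rows along the middle column of the wrist view
    im,_,_=save('wrist',n); g=cv2.medianBlur(im,5)[150:310,268:282].mean(1).astype(int)
    print(' '.join(f"{150+i}:{g[i,0]}/{g[i,2]}" for i in range(0,160,4)))
E
python3 -c "
from h import *
prof('w11');print(robot.read_state()['tool_pos'])"
```

```text
t: 21.6
tool_pos: [0.4965, -0.0324, 0.0037]
orientation: [-2.088, -2.339, 0.006]
force: [-0.5, -0.1, 0.2]
opening: 0.0926
gripper_force: 0.0
t: 22.43
tool_pos: [0.4992, -0.0329, 0.0887]
orientation: [-2.091, -2.343, 0.001]
force: [0.5, 0.4, 0.1]
opening: 0.058
gripper_force: 3.0
t: 23.27
tool_pos: [0.5045, -0.0338, 0.0919]
orientation: [2.085, 2.337, 0.009]
force: [0.9, 0.5, -1.6]
opening: 0.0578
gripper_force: 3.0
t: 24.1
tool_pos: [0.5011, -0.0333, 0.1693]
orientation: [2.09, 2.341, 0.003]
force: [-1.5, -0.5, -0.9]
opening: 0.0585
gripper_force: 3.0
150:205/253 154:205/253 158:205/253 162:205/253 166:204/253 170:143/204 174:104/159 178:103/158 182:103/157 186:102/156 190:102/155 194:101/154 198:101/153 202:100/152 206:64/130 210:62/129 214:62/128 218:61/128 222:67/141 226:69/147 230:69/146 234:61/127 238:65/138 242:70/148 246:70/148 250:69/148 254:69/149 258:69/149 262:70/148 266:70/148 270:71/149 274:97/149 278:100/153 282:169/234 286:194/251 290:193/251 294:51/138 298:41/133 302:42/133 306:52/86
[ 0.50034769 -0.03313571  0.1682592 ]
```

```bash

python3 -m inch '[3,-30,0,0,40,7,-55,0,0,40,9,-72,-10,0,40,11,-83,-30,0,40,11,-89,-50,0,40,11,-91,-68,0,40,11,-92,-78,0,40,11,-92,-82,0,40,11,-92,-84,0,40,11,-92,-84,0,40]'
python3 -c "
from h import *
prof('w12');print(robot.read_state()['tool_pos'])"
python3 -m inch '[0,0,-2,0,40,0,0,-3,0,40,0,0,-3,0,40]'
python3 -m inch '[0,0,-2,0,40,0,0,-3,0,40,0,0,-3,0,40]'
python3 -m inch '[0,0,-2,0,40,0,0,-3,0,40,0,0,-3,0,40]'
python3 -c "
from h import *
prof('w13');print(robot.read_state()['tool_pos'])"
```

```text
t: 24.98
tool_pos: [0.511, -0.1248, 0.0839]
orientation: [-2.091, -2.344, -0.0]
force: [0.2, 0.3, -0.2]
opening: 0.0579
gripper_force: 3.0
150:201/252 154:200/252 158:200/252 162:182/241 166:129/187 170:104/155 174:103/155 178:102/153 182:101/152 186:101/151 190:102/153 194:146/206 198:105/173 202:63/133 206:62/132 210:59/125 214:58/121 218:58/122 222:64/136 226:63/136 230:63/136 234:56/120 238:56/119 242:62/136 246:63/136 250:63/136 254:63/135 258:62/135 262:63/135 266:62/135 270:62/135 274:40/115 278:29/108 282:29/108 286:29/108 290:31/116 294:32/122 298:32/122 302:33/122 306:45/73
[ 0.51132351 -0.12487334  0.08439101]
t: 25.28
tool_pos: [0.5127, -0.1253, 0.0823]
orientation: [2.089, 2.341, 0.003]
force: [3.1, 0.2, 4.4]
opening: 0.0581
gripper_force: 3.0
t: 25.53
tool_pos: [0.5118, -0.1252, 0.0784]
orientation: [2.091, 2.343, 0.001]
force: [2.7, -0.5, 5.1]
opening: 0.0582
gripper_force: 3.0
t: 25.78
tool_pos: [0.5112, -0.1251, 0.0749]
orientation: [2.091, 2.343, 0.001]
force: [3.5, -0.8, 4.8]
opening: 0.0585
gripper_force: 3.0
150:201/252 154:201/252 158:200/252 162:193/250 166:142/201 170:104/156 174:103/155 178:103/154 182:102/153 186:102/151 190:101/151 194:119/174 198:168/232 202:70/140 206:64/133 210:61/127 214:58/122 218:57/121 222:58/121 226:63/136 230:63/136 234:63/136 238:62/134 242:55/118 246:56/119 250:62/135 254:63/136 258:63/136 262:62/136 266:62/135 270:62/135 274:62/135 278:62/135 282:53/126 286:29/108 290:29/108 294:28/108 298:31/121 302:31/122 306:44/71
[ 0.51119931 -0.12507932  0.07489071]
```

```bash

python3 -m inch '[0,0,1,0,40,0,0,1,0,40,0,0,1,0,65,0,0,1,0,70,0,0,1,0,75,0,0,1,0,80,0,0,1,0,90,0,0,1,0,100,0,0,1,0,100,0,0,1,0,100]'
python3 -c "
from h import *
prof('w14');print(robot.read_state()['tool_pos'])"
python3 -m inch '[0,0,30,0,100,0,0,60,0,100,0,0,100,0,100,0,0,120,0,100,0,0,130,0,100,0,0,130,0,100,-3,20,130,0,100,-8,60,130,0,100,-14,100,130,0,100]'
python3 - <<'E'
from h import *
im,_,_=save('wrist','w15');t,_,_=save('top','t15')
print(robot.read_state()['tool_pos'])
# standing check: segment wood tops in the top view around the row
a=pix('t15',[.515,-.15,.05]).astype(int);b=pix('t15',[.44,.35,.02]).astype(int);print(a,b)
c=[cv2.resize(t[p[1]-45:p[1]+45,p[0]-60:p[0]+60],(400,300),interpolation=cv2.INTER_CUBIC) for p in(a,b)]
cv2.imwrite('pics/c15.png',np.vstack([np.hstack(c),np.hstack([cv2.resize(im,(400,300)),c[0]*0])]))
E
```

```text
t: 26.67
tool_pos: [0.5109, -0.1251, 0.0757]
orientation: [2.092, 2.344, -0.0]
force: [-0.5, 0.5, -0.0]
opening: 0.0923
gripper_force: 0.0
150:201/252 154:201/252 158:200/252 162:191/249 166:137/195 170:104/156 174:103/155 178:103/154 182:102/153 186:101/152 190:101/150 194:125/181 198:163/227 202:65/134 206:64/134 210:61/129 214:58/122 218:57/121 222:58/122 226:64/136 230:64/136 234:63/136 238:58/124 242:55/118 246:60/131 250:63/136 254:63/136 258:63/136 262:62/136 266:62/136 270:62/136 274:62/135 278:62/135 282:30/109 286:29/108 290:29/108 294:30/108 298:32/122 302:33/123 306:44/72
[ 0.51088217 -0.12500147  0.07563645]
t: 27.47
tool_pos: [0.4955, -0.0247, 0.2028]
orientation: [-2.093, -2.338, 0.003]
force: [-0.2, 0.8, 0.5]
opening: 0.093
gripper_force: 0.0
[ 0.49493071 -0.02028996  0.2028539 ]
[349 222] [164 253]
```

View pics/c15.png

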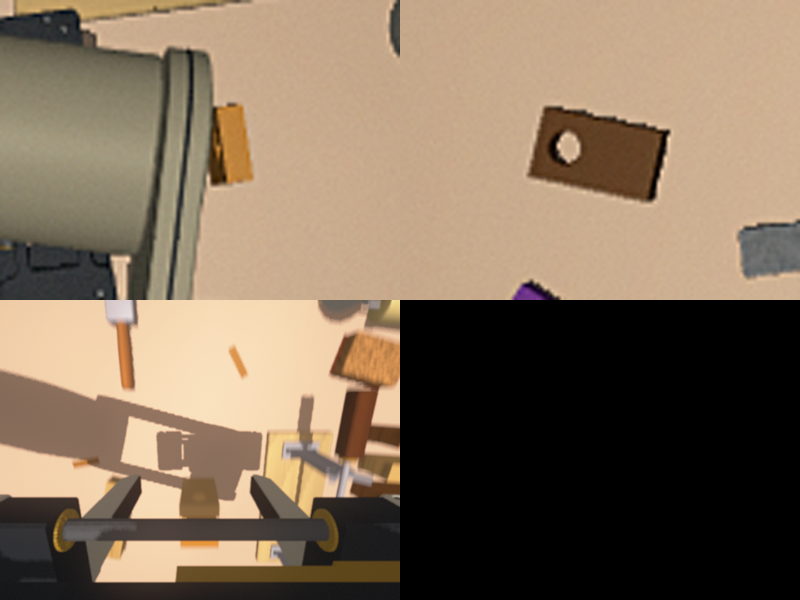

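```bash
python3 - <<'E'
from h import *
S=120/400
P=np.array([world('t15',104+u*S,208+v*S,.02) for u,v in((145,106),(130,177),(250,198),(264,130),(168,147))])
d=(P[0]+P[1]-P[2]-P[3])/2;print(P[:4].mean(0),P[4],np.degrees(np.arctan2(d[1],d[0])),np.linalg.norm(d))
g=P[:4].mean(0)+.039*d/np.linalg.norm(d);print(g,(g-robot.read_state()['tool_pos'])*1e3)
E
```

```text
[0.43849852 0.3534411  0.02      ] [0.44345514 0.37737667 0.02      ] 78.64785123283498 0.0999273695974627
[0.44617522 0.3916781  0.02      ] [ -48.7554832  411.9680546 -182.8539024]
```

```bash

python3 -m inch '[-49,412,0,-4,100,-49,412,0,-8,100,-49,412,0,-12,100,-49,412,0,-16,100,-49,412,0,-18,100,-49,412,0,-18,100,-49,412,0,-18,100,-49,412,0,-18,100,-49,412,0,-18,100,-49,412,0,-18,100]'
python3 -m inch '[0,4,0,0,100,0,4,0,0,100,0,4,0,0,100]'
python3 - <<'E'
from h import *
im,_,_=save('wrist','w16');s=robot.read_state();p=s['tool_pos']
M=R.from_rotvec(s['orientation']).as_matrix();print(p,np.degrees(np.arctan2(M[1,0],M[0,0])))
# samples around predicted hole-side wood
h=cv2.cvtColor(im,cv2.COLOR_BGR2HSV)
a=pix('w16',[.4385,.3534,.02]).astype(int);print(a,h[a[1],a[0]],im[a[1],a[0]])
g=im.astype(int);m=((g.sum(2)<260)&(g[...,2]-g[...,0]>25)).astype('u1')
n,l,st,c=cv2.connectedComponentsWithStats(m)
for i in range(1,n):
    if st[i,4]>400:
        r=cv2.minAreaRect(np.argwhere(l==i)[:,::-1].astype('f4'));B=np.array([world('w16',*q,.02) for q in cv2.boxPoints(r)])
        print(st[i],B.mean(0).round(4),np.linalg.norm(B[0]-B[1]).round(3),np.linalg.norm(B[2]-B[1]).round(3),[np.degrees(np.arctan2(*(B[j]-B[j+1])[1::-1])).round(1)%180 for j in(0,1)])
E
```

```text
t: 28.4
tool_pos: [0.4468, 0.3881, 0.2029]
orientation: [2.433, 1.988, -0.005]
force: [1.1, 0.3, 0.2]
opening: 0.0932
gripper_force: 0.0
t: 28.65
tool_pos: [0.4474, 0.3899, 0.2034]
orientation: [2.432, 1.988, -0.006]
force: [0.1, 0.7, 0.1]
opening: 0.093
gripper_force: 0.0
[0.44784437 0.38944545 0.20395433] 78.47540471704981
[273 222] [ 12 149  72] [30 47 72]
[ 248  179   48   79 3318] [0.4374 0.3574 0.02  ] 0.056 0.101 [np.float64(168.6), np.float64(79.7)]
[  73  291   39   62 1025] [0.1636 0.2604 0.02  ] 0.105 0.042 [np.float64(58.8), np.float64(155.4)]
[437 291  38  62 940] [0.6572 0.1611 0.02  ] 0.042 0.104 [np.float64(0.30000000000001137), np.float64(97.3)]
[ 245  365  315   31 7601] [0.5752 0.0768 0.02  ] 0.453 0.056 [np.float64(169.0), np.float64(93.9)]
```

```bash

python3 -m inch '[-3,6,-40,1,100,-3,6,-80,1,100,-3,6,-120,1,100,-3,6,-160,1,100,-3,6,-190,1,100,-3,6,-199,1,100,-3,6,-199,1,100,-3,6,-199,1,50,-3,6,-199,1,40,-3,6,-199,1,40]' 3
python3 -m inch '[0,0,0,0,40,0,0,0,0,40,0,0,0,0,40,0,0,0,0,40,0,0,0,0,40,0,0,10,0,40,0,0,20,0,40,0,0,40,0,40,0,0,60,0,40,0,0,80,0,40]'
python3 -m inch '[0,0,40,0,40,0,0,80,0,40,0,0,80,0,40,0,0,40,0,40,0,0,0,0,40,0,0,40,0,40,0,0,80,0,40,0,0,80,0,40,0,0,40,0,40,0,0,0,0,40]'
python3 -m inch '[0,0,40,0,40,0,0,80,0,40,0,0,80,0,40,0,0,40,0,40,0,0,0,0,40,0,0,40,0,40,0,0,80,0,40,0,0,80,0,40,0,0,80,0,40,0,0,80,0,40]'
python3 -c "
from h import *
prof('w17');print(robot.read_state()['tool_pos'])"
```

```text
t: 29.53
tool_pos: [0.4465, 0.3976, 0.0089]
orientation: [2.416, 2.008, 0.006]
force: [-0.1, 0.9, -0.2]
opening: 0.0775
gripper_force: 0.0
t: 30.37
tool_pos: [0.4447, 0.3969, 0.0882]
orientation: [-2.415, -2.009, 0.0]
force: [-0.3, -0.2, -1.3]
opening: 0.0576
gripper_force: 3.0
t: 31.2
tool_pos: [0.4488, 0.4, 0.092]
orientation: [2.415, 2.009, 0.019]
force: [0.2, 0.8, -1.8]
opening: 0.0577
gripper_force: 3.0
t: 32.03
tool_pos: [0.4459, 0.3978, 0.1686]
orientation: [2.415, 2.009, 0.006]
force: [0.2, -0.6, -1.0]
opening: 0.059
gripper_force: 3.0
150:193/251 154:193/251 158:193/251 162:193/251 166:193/251 170:193/251 174:193/251 178:189/250 182:164/227 186:110/168 190:100/152 194:99/151 198:99/150 202:98/149 206:98/148 210:98/148 214:98/147 218:97/146 222:97/146 226:74/117 230:29/66 234:32/75 238:32/73 242:35/80 246:35/81 250:36/81 254:36/81 258:36/82 262:36/83 266:37/83 270:37/83 274:52/100 278:188/250 282:189/250 286:189/250 290:189/250 294:188/250 298:188/250 302:187/250 306:97/148
[0.44515093 0.39722397 0.16733682]
```

```bash

python3 -m inch '[4,-41,0,0,40,8,-82,0,2,40,12,-120,0,4,40,15,-150,0,6,40,17,-170,0,8,40,19,-182,0,9,40,20,-188,0,10,40,20,-190,0,10,40,20,-190,0,10,40]'
python3 -m inch '[5,-41,0,2,40,10,-82,0,4,40,16,-120,0,6,40,20,-150,0,7,40,23,-170,0,7,40,25,-182,0,7,40,26,-188,0,7,40,26,-190,0,7,40,26,-190,0,7,40]'
python3 -c "
from h import *
prof('w18');print(robot.read_state()['tool_pos'])"
```

```text
t: 32.83
tool_pos: [0.4645, 0.2065, 0.1661]
orientation: [-2.232, -2.21, 0.001]
force: [-0.2, -0.1, -0.9]
opening: 0.0584
gripper_force: 3.0
t: 33.58
tool_pos: [0.4908, 0.0177, 0.1664]
orientation: [-2.091, -2.344, -0.0]
force: [-0.2, -0.1, -0.8]
opening: 0.0582
gripper_force: 3.0
150:200/253 154:200/253 158:200/253 162:200/253 166:200/253 170:200/253 174:162/237 178:103/159 182:43/98 186:38/87 190:37/85 194:35/82 198:34/80 202:32/77 206:31/75 210:29/73 214:28/72 218:27/74 222:27/73 226:26/72 230:25/72 234:25/72 238:25/68 242:25/67 246:25/68 250:26/72 254:27/73 258:27/74 262:28/74 266:28/75 270:29/76 274:30/77 278:74/122 282:115/176 286:193/252 290:196/252 294:129/218 298:69/146 302:69/146 306:58/91
[0.49078966 0.01803111 0.16649479]
```

```bash

python3 -m inch '[2,-8,0,0,40,4,-22,0,0,40,7,-40,0,0,40,10,-60,-15,0,40,12,-78,-35,0,40,14,-92,-55,0,40,15,-101,-70,0,40,15,-104,-78,0,40,15,-105,-81,0,40,15,-105,-81,0,40]'
python3 -c "
from h import *
prof('w19');print(robot.read_state()['tool_pos'])"
python3 -m inch '[0,0,-1,0,40,0,0,-2,0,40,0,0,-2,0,40]'
python3 -m inch '[0,0,-1,0,40,0,0,-2,0,40,0,0,-2,0,40]'
```

```text
t: 34.47
tool_pos: [0.5055, -0.0875, 0.0851]
orientation: [-2.091, -2.343, 0.001]
force: [0.5, 0.0, -0.1]
opening: 0.0583
gripper_force: 3.0
150:205/252 154:204/252 158:203/252 162:203/252 166:201/252 170:146/207 174:102/154 178:101/152 182:47/91 186:37/81 190:36/79 194:34/76 198:32/74 202:30/71 206:29/69 210:27/67 214:26/68 218:25/68 222:24/66 226:23/65 230:22/64 234:21/62 238:20/59 242:19/57 246:19/57 250:19/61 254:19/61 258:19/61 262:19/61 266:19/61 270:19/61 274:20/61 278:46/106 282:61/133 286:61/133 290:56/122 294:53/116 298:54/117 302:62/133 306:49/76
[ 0.50609639 -0.08745735  0.08602258]
t: 34.77
tool_pos: [0.5065, -0.0877, 0.0844]
orientation: [2.09, 2.344, 0.001]
force: [0.3, 0.1, -0.8]
opening: 0.0582
gripper_force: 3.0
t: 35.02
tool_pos: [0.5063, -0.0882, 0.0822]
orientation: [2.091, 2.343, 0.0]
force: [-1.7, -0.6, 2.3]
opening: 0.0582
gripper_force: 3.0
```

```bash

python3 -m inch '[0,2,0,0,40,0,4,0,0,40,0,6,0,0,40,0,6,0,0,40]'
python3 -c "
from h import *
prof('w20')"
python3 -m inch '[0,0,-2,0,40,0,0,-4,0,40,0,0,-4,0,40]'
python3 -m inch '[0,0,-2,0,40,0,0,-3,0,40,0,0,-3,0,40]'
python3 -c "
from h import *
prof('w21')"
```

```text
t: 35.35
tool_pos: [0.5059, -0.0817, 0.0818]
orientation: [-2.092, -2.344, -0.0]
force: [-1.7, -0.5, 5.1]
opening: 0.0576
gripper_force: 3.0
150:206/253 154:205/252 158:204/252 162:204/252 166:204/252 170:169/229 174:104/157 178:102/154 182:101/153 186:100/151 190:37/80 194:35/77 198:33/75 202:31/72 206:29/70 210:28/68 214:26/66 218:25/65 222:25/67 226:24/66 230:23/65 234:22/64 238:21/61 242:19/58 246:19/58 250:21/62 254:21/62 258:21/62 262:21/62 266:21/62 270:21/63 274:21/63 278:25/68 282:60/133 286:62/134 290:61/134 294:61/134 298:61/134 302:55/119 306:48/69
t: 35.65
tool_pos: [0.5057, -0.082, 0.0773]
orientation: [-2.092, -2.343, 0.0]
force: [-0.5, -0.7, 2.4]
opening: 0.058
gripper_force: 3.0
t: 35.9
tool_pos: [0.5057, -0.082, 0.0743]
orientation: [-2.092, -2.343, 0.0]
force: [-1.2, 0.3, 2.5]
opening: 0.0577
gripper_force: 3.0
150:205/252 154:204/252 158:204/252 162:203/252 166:203/252 170:185/245 174:113/171 178:101/153 182:101/152 186:100/151 190:57/100 194:34/77 198:33/75 202:31/72 206:30/70 210:28/68 214:27/67 218:25/64 222:24/64 226:24/66 230:22/65 234:22/64 238:21/63 242:21/61 246:19/57 250:19/57 254:19/59 258:20/62 262:20/62 266:19/61 270:20/62 274:20/62 278:20/62 282:20/61 286:41/97 290:61/133 294:61/133 298:61/133 302:61/133 306:49/75
```

```bash

python3 -m inch '[0,0,20,0,40,0,0,40,0,40,0,0,40,0,40,0,30,40,0,40,0,60,40,0,40,0,85,40,0,40,0,103,40,0,40,0,114,40,0,40,0,120,40,0,40,0,120,40,0,40]'
python3 -m inch '[0,0,0,0,40,0,0,0,0,40]'
python3 -c "
from h import *
prof('w22');p=robot.read_state()['tool_pos'];print(p)
for t in range(70,106,5):
    c,s=np.cos(np.radians(t)),np.sin(np.radians(t))
    f=lambda a,h:p+[0,-a*c-h*s,.012-a*s+h*c]
    print(t,[round(pix('w22',f(*q))[1]) for q in((-.013,.01),(-.013,-.01),(.087,-.01))])
"
```

```text
t: 36.78
tool_pos: [0.5056, 0.0387, 0.114]
orientation: [-2.09, -2.345, 0.001]
force: [0.6, -0.3, 0.2]
opening: 0.0579
gripper_force: 3.0
t: 36.95
tool_pos: [0.5059, 0.0371, 0.1144]
orientation: [2.093, 2.343, -0.001]
force: [-0.1, 0.1, -1.3]
opening: 0.0577
gripper_force: 3.0
150:199/253 154:199/253 158:199/253 162:199/253 166:199/253 170:198/253 174:198/252 178:197/253 182:115/178 186:105/161 190:104/161 194:57/103 198:37/83 202:35/81 206:34/79 210:32/76 214:30/74 218:29/72 222:28/70 226:28/74 230:27/73 234:26/72 238:25/72 242:25/69 246:23/64 250:23/63 254:25/69 258:25/70 262:25/71 266:25/71 270:25/71 274:25/71 278:27/72 282:26/72 286:71/116 290:101/151 294:100/151 298:100/151 302:101/151 306:66/90
[0.50592301 0.03702674 0.11448017]
70 [289, 251, 244]
75 [291, 254, 235]
80 [293, 256, 226]
85 [294, 259, 218]
90 [295, 261, 209]
95 [296, 264, 201]
100 [297, 267, 193]
105 [297, 270, 185]
```

```bash
python3 - <<'E'
from h import *
from scipy.optimize import least_squares
def model(n,x,y,th): # board on bench, lean th from vertical (bottom toward +y positive)
    u=np.array([0.0,-np.sin(th),np.cos(th)]); v=np.array([0,np.cos(th),np.sin(th)])
    b=np.array([x,y,10e-3*abs(np.sin(th))])  # bottom centre
    return [pix(n,b+.1*u-.01*v)[1],pix(n,b+.01*v)[1]]
for n,x,y,o in(('w9',.517,-.17,(283,207)),('w14',.511,-.125,(280.5,201)),('w21',.506,-.082,(285,190))):
    r=least_squares(lambda p:np.array(model(n,x,y+p[0],p[1]))-o,[0,0],x_scale=[.001,.05]);print(n,r.x[0]*1e3,np.degrees(r.x[1]),r.cost)
E
```

```text
w9 2.6326896087974085 -3.6483282430647934 0.0
w14 7.169890341600135 -0.7284198498278087 2.0194839173657902e-27
w21 17.55100558596788 6.633741648236513 4.0389678347315804e-28
```

```bash

python3 -m inch '[0,-4,0,0,40,0,-12,0,0,40,0,-25,0,0,40,0,-42,0,0,40,0,-65,0,0,40,0,-92,0,0,40,0,-122,0,0,40,0,-122,0,0,40,0,-122,0,0,40,0,-122,0,0,40]'
python3 -c "
from h import *
prof('w23')"
```

```text
t: 37.83
tool_pos: [0.5057, -0.0844, 0.1146]
orientation: [-2.093, -2.342, -0.0]
force: [0.7, -0.1, -0.7]
opening: 0.0579
gripper_force: 3.0
150:204/252 154:204/252 158:204/252 162:203/252 166:180/238 170:113/171 174:102/154 178:101/153 182:100/152 186:100/151 190:99/149 194:98/148 198:46/86 202:32/71 206:30/71 210:29/70 214:27/65 218:26/64 222:24/62 226:24/65 230:24/65 234:23/64 238:22/64 242:21/62 246:20/57 250:20/57 254:21/62 258:21/63 262:21/63 266:21/63 270:21/63 274:21/63 278:22/63 282:22/64 286:47/107 290:63/136 294:63/136 298:63/136 302:63/136 306:49/76
```

```bash

python3 -m inch '[0,0,-8,0,40,0,0,-20,0,40,0,0,-30,0,40,0,0,-36,0,40,0,0,-38,0,40,0,0,-40,0,40,0,0,-41,0,40,0,0,-41,0,40]'
python3 -m inch '[0,2,-1,0,40,0,4,-1,0,40,0,6,-1,0,40,0,6,-1,0,40]'
python3 -c "
from h import *
prof('w24');print(robot.read_state()['tool_pos'])"
```

```text
t: 38.55
tool_pos: [0.5061, -0.0841, 0.0738]
orientation: [2.092, 2.344, 0.0]
force: [-0.0, -0.9, -0.6]
opening: 0.0582
gripper_force: 3.0
t: 38.88
tool_pos: [0.5061, -0.0776, 0.0727]
orientation: [2.091, 2.344, 0.001]
force: [-0.6, -0.2, 1.3]
opening: 0.0582
gripper_force: 3.0
150:206/253 154:205/253 158:205/252 162:204/252 166:203/252 170:197/251 174:133/197 178:101/154 182:101/153 186:100/151 190:100/150 194:99/150 198:99/148 202:89/137 206:33/73 210:31/71 214:29/68 218:28/67 222:26/65 226:25/64 230:25/67 234:24/66 238:23/65 242:22/63 246:21/58 250:20/58 254:21/63 258:20/63 262:20/62 266:20/62 270:20/62 274:20/62 278:20/62 282:20/62 286:35/84 290:54/117 294:60/133 298:61/134 302:61/134 306:48/74
[ 0.50615588 -0.07777449  0.07276159]
```

```bash

python3 -m inch '[0,1,0,0,40,0,1,0,0,40,0,1,0,0,65,0,1,0,0,70,0,1,0,0,75,0,1,0,0,80,0,1,0,0,90,0,1,0,0,100,0,1,0,0,100,0,1,0,0,100]'
python3 -c "
from h import *
prof('w25');print(robot.read_state()['tool_pos'])"
python3 -m inch '[0,0,30,0,100,0,0,60,0,100,0,0,100,0,100,0,0,120,0,100,0,0,130,0,100,0,0,130,0,100,0,0,130,0,100]'
python3 -c "
from h import *
save('wrist','w26');p=robot.read_state()['tool_pos'];print(p)
for y in(-.077,-.125,-.17):print([pix('w26',[.505,y+d,z]).round() for d,z in((.01,.1),(-.01,.1),(.01,0))])
im=cv2.imread('pics/w26.png');print(im[150:300:5,275].tolist())
"
```

```text
t: 39.77
tool_pos: [0.5059, -0.077, 0.0726]
orientation: [-2.092, -2.344, 0.0]
force: [0.8, -0.3, 0.3]
opening: 0.0918
gripper_force: 0.0
150:206/253 154:205/253 158:205/252 162:204/252 166:203/252 170:197/251 174:116/174 178:102/154 182:101/153 186:101/152 190:100/150 194:99/150 198:99/148 202:101/152 206:33/73 210:31/71 214:30/69 218:28/67 222:27/66 226:26/64 230:25/67 234:24/67 238:23/66 242:23/64 246:21/58 250:20/58 254:21/63 258:21/63 262:20/63 266:21/62 270:21/63 274:21/63 278:21/63 282:21/63 286:29/75 290:53/116 294:59/131 298:61/134 302:62/134 306:49/75
[ 0.50589048 -0.07701704  0.0726501 ]
t: 40.4
tool_pos: [0.5057, -0.077, 0.2018]
orientation: [-2.092, -2.344, 0.0]
force: [-1.4, 0.1, -0.8]
opening: 0.0933
gripper_force: 0.0
[ 0.50497322 -0.07679809  0.20059616]
[array([275., 202.]), array([272., 222.]), array([274., 182.])]
[array([269., 249.]), array([267., 268.]), array([270., 219.])]
[array([264., 290.]), array([262., 307.]), array([267., 250.])]
[[202, 233, 252], [201, 233, 252], [202, 233, 252], [102, 121, 153], [101, 121, 152], [99, 120, 151], [38, 53, 81], [37, 52, 80], [35, 54, 83], [33, 50, 77], [37, 56, 89], [32, 49, 76], [32, 50, 76], [37, 57, 85], [58, 92, 122], [57, 91, 120], [64, 104, 136], [65, 105, 140], [57, 91, 121], [65, 104, 139], [66, 106, 140], [66, 105, 140], [62, 100, 134], [35, 73, 114], [36, 75, 113], [40, 84, 129], [39, 82, 129], [36, 75, 117], [38, 81, 126], [39, 83, 130]]
```

```bash

python3 -m inch '[40,6,20,0,100,80,12,40,0,100,120,18,40,0,100,160,25,40,0,100,165,27,40,0,100,165,27,40,0,100,165,27,40,0,100]'
python3 - <<'E'
from h import *
im,_,_=save('wrist','w27');s=robot.read_state();print(s['tool_pos'])
for p in([.669,.07,.13],[.669,.03,.13],[.672,-.01,.13],[.68,-.05,.13]):print(pix('w27',p).round())
cv2.imwrite('pics/w27b.png',cv2.resize(im[120:330,150:430],(800,600),interpolation=cv2.INTER_CUBIC))
E
```

```text
t: 41.03
tool_pos: [0.6697, -0.0498, 0.2389]
orientation: [-2.088, -2.341, 0.005]
force: [-0.5, 0.4, -0.6]
opening: 0.093
gripper_force: 0.0
[ 0.66955854 -0.05005007  0.24028094]
[290.  75.]
[284. 124.]
[282. 169.]
[285. 212.]
```

View pics/w27b.png

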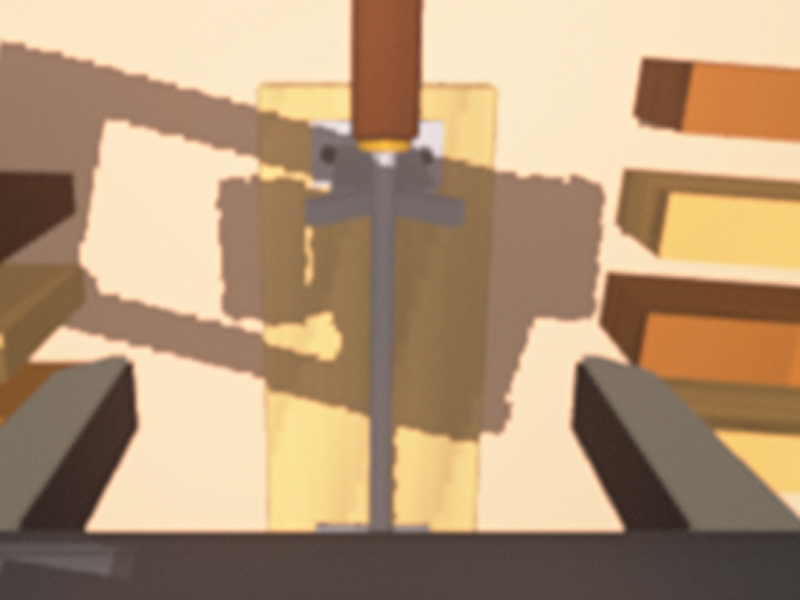

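```bash
python3 - <<'E'
from h import *
k=280/800
W=lambda u,v,z:world('w27',150+u*k,120+v*k,z)
a=W(385,180,.13);b=W(381,520,.13);f=W(386,140,.141)
print(a,b,f,np.degrees(np.arctan2(*(a-b)[1::-1])))
print(W(388,20,.141))
d=(b-a);d/=np.linalg.norm(d);print('origin',f-d*.04)
s=robot.read_state();M=R.from_rotvec(s['orientation']).as_matrix();print(s['tool_pos'],np.degrees(np.arctan2(M[1,0],M[0,0])))
E
```

```text
[ 0.67604857 -0.02246143  0.13      ] [ 0.69037094 -0.14882711  0.13      ] [ 0.67421275 -0.00797255  0.141     ] 96.46634485067453
[0.67034216 0.02768561 0.141     ]
origin [0.66970796 0.03177298 0.141     ]
[ 0.66955854 -0.05005007  0.24028094] 96.50571714908023
```

```bash

python3 -m inch '[0,35,0,0,100,0,65,0,0,100,0,82,-15,0,100,0,82,-50,0,100,0,82,-85,0,100,0,82,-110,0,100,0,82,-124,0,100,0,82,-129,0,100,0,82,-129,0,100,0,82,-129,0,100]' 10
python3 -m inch '[0,0,0,0,50,0,0,0,0,30,0,0,0,0,15,0,0,0,0,10,0,0,0,0,10,0,0,0,0,10,0,0,0,0,10,0,0,0,0,10]' 10
python3 -m inch '[0,0,0,0,10,0,0,0,0,10,0,0,0,0,5]' 55
python3 -c "
from plant import robot;print(robot.read_state()['tool_pos'])"
```

```text
t: 41.92
tool_pos: [0.6716, 0.0316, 0.1158]
orientation: [2.091, 2.342, 0.003]
force: [-0.1, -0.4, -0.2]
opening: 0.0935
gripper_force: 0.0
t: 42.58
tool_pos: [0.6708, 0.032, 0.1135]
orientation: [-2.092, -2.344, 0.0]
force: [0.4, -0.3, -0.1]
opening: 0.0441
gripper_force: 0.0
t: 42.83
tool_pos: [0.6708, 0.032, 0.1136]
orientation: [-2.092, -2.344, 0.0]
force: [0.1, 0.6, -0.6]
opening: 0.0244
gripper_force: 0.0
[0.67083796 0.03197082 0.11356648]
```

```bash

python3 -m inch '[0,0,0,0,5,0,0,0,0,5,0,0,0,0,5,0,0,0,0,5]' 55
python3 -m inch '[0,0,10,0,5,0,0,30,0,5,0,0,55,0,5,0,0,80,0,5,0,0,90,0,5,0,0,90,0,5]'
python3 - <<'E'
from h import *
s=robot.read_state();print(s['tool_pos'],s['orientation'],s['opening'],s['gripper_force'])
im,_,_=save('side','s28');im2,_,_=save('top','t28')
E
```

```text
t: 43.17
tool_pos: [0.6706, 0.0319, 0.1135]
orientation: [-2.092, -2.343, 0.001]
force: [-3.4, -0.2, 0.5]
opening: 0.0218
gripper_force: 55.0
t: 43.67
tool_pos: [0.6733, 0.0319, 0.2084]
orientation: [2.088, 2.34, 0.008]
force: [0.4, -0.0, 0.1]
opening: 0.0219
gripper_force: 55.0
[0.67326574 0.03194633 0.2083863 ] [2.08801983 2.33964406 0.00770495] 0.02189119735285076 54.96614456176758
```

```bash

python3 -m inch '[-10,25,0,0,5,-35,55,0,0,5,-65,85,0,0,5,-95,115,0,0,5,-125,145,0,0,5,-152,175,0,0,5,-178,205,0,0,5,-195,225,0,0,5,-204,233,0,0,5,-204,233,0,0,5]'
python3 -m inch '[-1,0,-30,0,5,-1,0,-65,0,5,-1,0,-100,0,5,-1,0,-125,0,5,-1,0,-140,0,5,-1,0,-143,0,5,-1,0,-143,0,5,-1,0,-143,0,5]'
python3 - <<'E'
from h import *
s=robot.read_state();p=s['tool_pos'];M=R.from_rotvec(s['orientation']).as_matrix();a=np.arctan2(M[1,0],M[0,0]);print(p,np.degrees(a))
d=-np.array([np.cos(a),np.sin(a),0])
for n in('side','top'):
    im,_,_=save(n,n[0]+'29')
    for L in(.06,.1,.15,.2,.25,.28,.295,.305,.32):
        q=pix(n[0]+'29',p+[0,0,.0165]+d*L);r=np.round(q).astype(int)
        line=im[r[1],r[0]-9:r[0]+10] if n=='side' else im[r[1]-9:r[1]+10,r[0]]
        print(n,L,q.round(1),line.sum(1).tolist())
E
```

```text
t: 44.6
tool_pos: [0.4643, 0.2663, 0.2017]
orientation: [-2.087, -2.346, 0.004]
force: [-0.3, -0.3, -0.4]
opening: 0.0218
gripper_force: 55.0
t: 45.27
tool_pos: [0.4667, 0.2644, 0.0611]
orientation: [2.093, 2.343, 0.0]
force: [0.4, 0.0, -0.0]
opening: 0.0218
gripper_force: 55.0
[0.46671744 0.26438247 0.06106618] 96.44907814883176
side 0.06 [252.1 174.1] [408, 407, 410, 410, 409, 404, 397, 377, 284, 214, 267, 395, 408, 404, 394, 390, 372, 261, 240]
side 0.1 [253.6 181.1] [205, 205, 204, 207, 207, 208, 207, 201, 195, 193, 195, 206, 205, 207, 204, 207, 204, 205, 207]
side 0.15 [255.4 190.2] [236, 214, 231, 232, 213, 205, 208, 209, 244, 355, 340, 227, 206, 207, 210, 208, 208, 207, 208]
side 0.2 [257.4 199.7] [238, 212, 207, 209, 208, 209, 211, 213, 250, 358, 339, 233, 236, 240, 241, 274, 380, 393, 406]
side 0.25 [259.4 209.6] [410, 408, 409, 409, 410, 405, 385, 242, 256, 365, 371, 398, 407, 409, 410, 409, 410, 409, 407]
side 0.28 [260.7 215.8] [409, 408, 407, 407, 407, 404, 371, 264, 357, 368, 361, 403, 407, 413, 410, 407, 407, 408, 407]
side 0.295 [261.3 218.9] [408, 408, 406, 409, 407,
[... 682 characters left out ...]
 233. ] [553, 555, 550, 549, 559, 528, 234, 259, 431, 441, 438, 572, 561, 555, 550, 552, 550, 558, 545]
top 0.25 [286.8 230.5] [554, 546, 557, 564, 573, 534, 262, 475, 524, 397, 464, 568, 557, 560, 561, 565, 561, 558, 553]
top 0.28 [298.4 229. ] [550, 555, 550, 559, 557, 584, 544, 233, 447, 543, 467, 576, 557, 559, 561, 558, 558, 557, 560]
top 0.295 [304.1 228.3] [553, 552, 551, 554, 553, 564, 532, 245, 441, 520, 378, 457, 571, 563, 549, 552, 562, 550, 558]
top 0.305 [308.  227.8] [551, 547, 554, 550, 553, 552, 565, 559, 560, 562, 561, 558, 551, 550, 556, 555, 557, 554, 549]
top 0.32 [313.7 227. ] [229, 259, 341, 333, 368, 514, 626, 612, 616, 596, 596, 600, 592, 580, 571, 569, 568, 559, 562]
```

```bash

python3 -m inch '[1,-8,0,0,5,2,-16,0,0,5,3,-24,0,0,5,4,-32,0,0,5,5,-40,0,0,5,6,-48,0,0,5,6,-56,0,0,5,7,-60,0,0,5,7,-60,0,0,5]'
python3 -m inch '[1,-8,0,0,5,2,-16,0,0,5,3,-24,0,0,5,4,-32,0,0,5,5,-40,0,0,5,5,-45,0,0,5,5,-45,0,0,5]'
python3 - <<'E'
from h import *
s=robot.read_state();p=s['tool_pos'];print(p)
im,_,_=save('top','t30')
import sys
a=cv2.imread('pics/t29.png');
for y,x in((-.077,.506),(-.125,.511),(-.17,.517)):
    r=pix('t30',[x,y,.1]).round().astype(int);print(r,np.abs(im[r[1]-12:r[1]+13,r[0]-8:r[0]+9].astype(int)-a[r[1]-12:r[1]+13,r[0]-8:r[0]+9]).mean())
E
```

```text
t: 46.12
tool_pos: [0.473, 0.2039, 0.0606]
orientation: [2.093, 2.343, -0.0]
force: [0.2, 0.2, -1.6]
opening: 0.0216
gripper_force: 55.0
t: 46.7
tool_pos: [0.4779, 0.1588, 0.0606]
orientation: [2.093, 2.343, -0.0]
force: [-0.3, 0.9, -0.8]
opening: 0.0218
gripper_force: 55.0
[0.47794737 0.15879661 0.06058763]
[323 225] 9.687843137254902
[342 223] 6.069803921568627
[360 220] 3.43921568627451
```

```bash

python3 -m inch '[1,-8,0,0,5,2,-16,0,0,5,3,-24,0,0,5,4,-32,0,0,5,4,-40,0,0,5,5,-48,0,0,5,6,-56,0,0,5,6,-60,0,0,5,6,-60,0,0,5]'
python3 -m inch '[1,-8,0,0,5,2,-16,0,0,5,3,-24,0,0,5,4,-32,0,0,5,4,-39,0,0,5,4,-39,0,0,5]'
python3 - <<'E'
from h import *
s=robot.read_state();p=s['tool_pos'];print(p,s['force'])
im,_,_=save('top','t31');im2,_,_=save('side','s31')
a=cv2.imread('pics/t29.png');b=cv2.imread('pics/s29.png')
for y,x in((-.077,.506),(-.125,.511),(-.17,.517)):
    r=pix('t31',[x,y,.1]).round().astype(int);q=pix('s31',[x,y,.1]).round().astype(int)
    D=lambda u,v,r:np.abs(u[r[1]-12:r[1]+13,r[0]-8:r[0]+9].astype(int)-v[r[1]-12:r[1]+13,r[0]-8:r[0]+9]).mean()
    print(r,D(im,a,r),D(im2,b,q))
d=np.array([.1123,-.9937,0])
for L in(.27,.285,.295,.31):
    q=pix('t31',p+[0,0,.0165]+d*L);r=np.round(q).astype(int);print(L,q,im[r[1]-9:r[1]+10,r[0]].sum(1).tolist())
E
```

```text
t: 47.5
tool_pos: [0.484, 0.099, 0.0606]
orientation: [2.093, 2.343, -0.0]
force: [1.4, -0.3, -0.5]
opening: 0.0217
gripper_force: 55.0
t: 48.0
tool_pos: [0.488, 0.0595, 0.0606]
orientation: [2.093, 2.342, -0.001]
force: [-1.1, -0.1, -1.1]
opening: 0.0214
gripper_force: 55.0
[0.48796761 0.05954384 0.06061728] [-1.08724245 -0.07125083 -1.05475105]
[323 225] 11.565490196078432 23.261960784313725
[342 223] 10.540392156862746 5.24156862745098
[360 220] 10.193725490196078 5.131764705882353
0.27 [373.92083254 220.01695236] [507, 495, 505, 500, 507, 536, 499, 236, 413, 483, 394, 526, 520, 509, 507, 513, 514, 508, 513]
0.285 [379.71323504 219.26882613] [498, 495, 504, 501, 514, 519, 484, 202, 333, 472, 397, 406, 525, 521, 507, 512, 509, 509, 514]
0.295 [383.57605076 218.76991852] [492, 503, 499, 492, 503, 510, 486, 396, 406, 456, 404, 524, 512, 504, 510, 512, 512, 508, 502]
0.31 [389.37209636 218.02132176] [501, 501, 510, 503, 505, 496, 501, 500, 496, 496, 503, 509, 499, 510, 502, 515, 502, 503, 509]
```

```bash

python3 -m inch '[0,0,3,0,5,0,0,8,0,5,0,0,15,0,5,0,0,25,0,5,0,0,35,0,5,0,0,45,0,5,0,0,55,0,5,0,0,60,0,5,0,0,60,0,5,0,0,60,0,5]' 60
python3 -m inch '[0,0,5,0,5,0,0,15,0,5,0,0,25,0,5,0,0,35,0,5,0,0,45,0,5,0,0,52,0,5,0,0,55,0,5,0,0,55,0,5,0,0,55,0,5]'
cat > rod.py <<'E'
from h import *
import sys
n=sys.argv[1]
s=robot.read_state();p=s['tool_pos'];M=R.from_rotvec(s['orientation']).as_matrix();a=np.arctan2(M[1,0],M[0,0])
d=-np.array([np.cos(a),np.sin(a),0]);print(p,np.degrees(a),s['force'])
im,_,_=save('side','s'+n);im2,_,_=save('top','t'+n)
c=p+[0,0,.0165]
for L in(.05,.08,.27,.285,.295,.305):
    q=pix('t'+n,c+d*L);r=np.round(q).astype(int);q2=pix('s'+n,c+d*L);r2=np.round(q2).astype(int)
    print(L,q.round(1),im2[r[1]-9:r[1]+10,r[0]].sum(1).tolist(),q2.round(1),im[r2[1],r2[0]-9:r2[0]+10].sum(1).tolist())
q=pix('s'+n,c+d*.3).round().astype(int);print('tip col down',im[q[1]-12:q[1]+12,q[0]].sum(1).tolist())
E
python3 rod.py 32
```

```text
t: 48.93
tool_pos: [0.4882, 0.0609, 0.1211]
orientation: [2.091, 2.343, 0.001]
force: [-0.1, -0.3, -2.6]
opening: 0.0217
gripper_force: 60.0
t: 49.68
tool_pos: [0.4879, 0.061, 0.1756]
orientation: [2.092, 2.344, 0.0]
force: [-0.9, -0.6, -2.0]
opening: 0.0215
gripper_force: 60.0
[0.48787196 0.06098388 0.17561606] 96.49956901458566 [-0.90350435 -0.60767403 -1.98369974]
0.05 [288.1 229.8] [240, 240, 243, 220, 149, 151, 151, 151, 163, 155, 147, 72, 80, 72, 79, 99, 87, 92, 106] [258.3 182.9] [411, 412, 411, 413, 413, 387, 246, 196, 194, 197, 192, 196, 287, 400, 412, 411, 412, 411, 412]
0.08 [300.8 228.1] [256, 251, 253, 252, 260, 265, 250, 210, 213, 239, 203, 260, 253, 232, 333, 587, 556, 544, 550] [259.7 189. ] [413, 412, 411, 410, 412, 415, 409, 382, 231, 221, 309, 402, 412, 412, 415, 415, 409, 413, 413]
0.27 [381.6 217.6] [504, 501, 508, 520, 493, 203, 262, 394, 435, 445, 431, 526, 509, 513, 509, 513, 514, 518, 514] [268.9 231.5] [161, 159, 165, 164, 162, 164, 166, 212, 344, 366, 261, 175, 166, 165, 162, 163, 165, 180, 208]
0.285 [388.1 216.7] [507, 502, 501, 505, 509, 512, 493, 378, 402, 482, 387, 471, 519, 513, 504, 510, 509, 513, 518] [269.7 235.3] [163, 166, 163, 162, 163, 167, 175, 246, 364, 350, 203, 165, 164, 163, 164, 172, 204, 211, 211]
0.295 [392.3 216.2] [504, 499, 504, 502, 499, 500, 512, 483, 356, 440, 412, 408, 513, 495, 498, 513, 504, 509, 513] [270.3 237.8] [163, 159, 166, 161, 163, 161, 163, 205, 328, 385, 312, 190, 162, 166, 168, 187, 210, 210, 211]
0.305 [396.6 215.6] [499, 504, 500, 493, 497, 509, 505, 499, 500, 504, 495, 500, 505, 504, 502, 508, 505, 499, 504] [270.8 240.3] [164, 167, 165, 165, 169, 165, 165, 168, 186, 176, 168, 166, 167, 182, 233, 244, 241, 242, 243]
tip col down [159, 159, 165, 166, 168, 175, 191, 198, 203, 231, 281, 312, 237, 176, 162, 165, 162, 164, 167, 189, 210, 213, 210, 212]
```

```bash

python3 -m inch '[4,-1,0,0,5,12,-2,0,0,5,23,-4,0,0,5,36,-6,0,0,5,50,-8,0,0,5,65,-10,0,0,5,80,-13,0,0,5,95,-15,0,0,5,110,-17,0,0,5,125,-20,0,0,5]' 60
python3 -m inch '[14,-2,0,0,5,26,-4,0,0,5,37,-6,0,0,5,46,-7,0,0,5,52,-8,0,0,5,56,-8,0,0,5,57,-9,0,0,5,57,-9,0,0,5,57,-9,0,0,5,57,-9,0,0,5]'
python3 rod.py 33
```

```text
t: 50.62
tool_pos: [0.614, 0.0408, 0.1748]
orientation: [-2.092, -2.343, 0.001]
force: [-0.9, -0.5, -2.0]
opening: 0.0216
gripper_force: 60.0
t: 51.45
tool_pos: [0.6696, 0.032, 0.1757]
orientation: [-2.092, -2.344, 0.0]
force: [-0.9, 0.2, -1.6]
opening: 0.0216
gripper_force: 60.0
[0.66957835 0.03202245 0.1756918 ] 96.50382948398124 [-0.94469204  0.21969911 -1.57466143]
0.05 [299.1 152.7] [396, 396, 398, 411, 416, 406, 405, 409, 406, 407, 406, 415, 410, 409, 410, 410, 422, 417, 414] [317.8 187.1] [240, 240, 242, 236, 219, 135, 147, 172, 189, 199, 185, 188, 238, 260, 274, 286, 244, 231, 307]
0.08 [311.7 151. ] [239, 202, 210, 197, 193, 204, 194, 204, 229, 204, 183, 201, 200, 205, 206, 191, 198, 206, 212] [320.  193.3] [217, 215, 216, 216, 213, 211, 209, 206, 205, 202, 218, 261, 268, 285, 292, 289, 282, 273, 274]
0.27 [391.6 140.4] [498, 492, 494, 495, 503, 501, 503, 482, 388, 454, 396, 406, 518, 511, 502, 517, 481, 186, 300] [335.  236.7] [162, 163, 163, 164, 161, 162, 165, 214, 337, 366, 264, 174, 161, 164, 167, 244, 400, 411, 415]
0.285 [398.  139.6] [488, 494, 492, 495, 493, 500, 486, 375, 444, 429, 350, 516, 508, 503, 495, 499, 497, 503, 501] [336.4 240.5] [161, 162, 161, 162, 163, 161, 163, 200, 309, 375, 343, 201, 173, 204, 211, 219, 280, 402, 416]
0.295 [402.2 139. ] [488, 487, 490, 493, 489, 500, 501, 481, 399, 482, 363, 343, 506, 501, 503, 502, 500, 503, 504] [337.2 243.1] [164, 162, 163, 163, 161, 163, 167, 212, 340, 384, 261, 205, 208, 213, 212, 255, 389, 415, 415]
0.305 [406.4 138.5] [485, 496, 497, 495, 496, 487, 495, 494, 497, 496, 498, 497, 503, 503, 497, 496, 502, 501, 493] [338.1 245.6] [165, 162, 165, 160, 162, 164, 160, 165, 213, 332, 394, 399, 412, 418, 414, 418, 415, 415, 415]
tip col down [158, 155, 161, 159, 158, 161, 160, 167, 176, 201, 226, 261, 277, 231, 332, 356, 387, 360, 341, 329, 268, 219, 203, 197]
```

```bash

python3 -m inch '[0,0,-4,0,5,1,0,-11,0,5,1,0,-19,0,5,1,0,-28,0,5,1,0,-37,0,5,1,0,-45,0,5,1,0,-51,0,5,1,0,-55,0,5,1,0,-57,0,5,1,0,-57,0,5]'
python3 -m inch '[0,0,-1,0,5,0,0,-2,0,5,0,0,-3,0,5,0,0,-3,0,5]'
python3 -m inch '[0,0,-1,0,5,0,0,-2,0,5,0,0,-2,0,5]'
```

```text
t: 52.38
tool_pos: [0.6706, 0.032, 0.118]
orientation: [-2.091, -2.343, 0.001]
force: [-0.2, 0.0, -1.8]
opening: 0.0218
gripper_force: 60.0
t: 52.72
tool_pos: [0.671, 0.0319, 0.1157]
orientation: [2.092, 2.344, 0.0]
force: [-0.4, 0.1, -2.4]
opening: 0.0218
gripper_force: 60.0
t: 52.97
tool_pos: [0.6712, 0.0319, 0.1144]
orientation: [2.091, 2.343, 0.001]
force: [-1.3, -0.7, 3.0]
opening: 0.0218
gripper_force: 60.0
```

Contact with the notches; release gently and withdraw upward.

```bash

python3 -m inch '[0,0,0,0,5,0,0,0,0,5,0,0,0,0,5,0,0,0,0,5]' 5
python3 -m inch '[0,0,0,0,40,0,0,0,0,60,0,0,0,0,80,0,0,0,0,80,0,0,0,0,80,0,0,0,0,80,0,0,0,0,80,0,0,0,0,80,0,0,0,0,80]'
python3 -m inch '[0,0,20,0,80,0,0,50,0,80,0,0,80,0,80,0,0,110,0,80,0,0,140,0,80,-20,30,140,0,80,-50,60,140,0,80,-80,90,140,0,80,-110,120,140,0,80,-110,120,140,0,80]'
python3 -m inch '[-40,10,0,0,80,-80,20,0,0,80,-120,30,0,0,80,-140,30,0,0,80,-140,30,0,0,80,-140,30,0,0,80]'
python3 - <<'E'
from h import *
im,_,_=save('side','s40');im2,_,_=save('top','t40')
o=np.array([.6697,.0318,.13]);d=np.array([.1123,-.9937,0])
for L in(.07,.09,.12,.135,.15,.17,.185,.2,.21,.23,.24,.25,.28,.295):
    q=pix('t40',o+d*L);r=np.round(q).astype(int);q2=pix('s40',o+d*L-[0,0,.05]);r2=np.round(q2).astype(int)
    print(L,im2[r[1]-7:r[1]+8:1,r[0]].sum(1).tolist(),im[r2[1],r2[0]].tolist(),[im2[r[1]+k,r[0]].tolist() for k in(-5,5)])
E
```

```text
t: 53.3
tool_pos: [0.6711, 0.0319, 0.1141]
orientation: [2.092, 2.343, 0.001]
force: [-1.7, -0.2, 3.7]
opening: 0.0219
gripper_force: 5.0
t: 54.05
tool_pos: [0.6709, 0.032, 0.1136]
orientation: [2.092, 2.344, 0.0]
force: [-0.4, -0.0, 0.4]
opening: 0.0735
gripper_force: 0.0
t: 54.88
tool_pos: [0.5567, 0.1566, 0.2538]
orientation: [-2.085, -2.346, -0.001]
force: [-0.1, -0.7, -0.4]
opening: 0.0741
gripper_force: 0.0
t: 55.38
tool_pos: [0.4207, 0.1822, 0.2543]
orientation: [2.09, 2.344, 0.002]
force: [0.6, 0.4, 0.6]
opening: 0.0745
gripper_force: 0.0
0.07 [439, 452, 433, 423, 400, 336, 447, 459, 372, 426, 405, 204, 208, 205, 212] [26, 41, 62] [[97, 152, 184], [74, 69, 65]]
0.09 [429, 436, 444, 455, 407, 327, 443, 441, 357, 403, 209, 181, 194, 283, 485] [23, 33, 49] [[101, 154, 189], [44, 69, 81]]
0.12 [52, 46, 50, 28, 199, 497, 580, 403, 37, 66, 56, 49, 57, 44, 25] [65, 106, 140] [[5, 16, 29], [11, 16, 30]]
0.135 [151, 162, 145, 154, 165, 157, 170, 156, 165, 172, 156, 149, 156, 169, 163] [41, 65, 86] [[16, 47, 82], [22, 51, 83]]
0.15 [419, 420, 430, 440, 433, 347, 430, 426, 369, 442, 167
[... 505 characters left out ...]
, 125, 145, 138, 111] [87, 91, 100] [[16, 45, 70], [19, 49, 77]]
0.23 [335, 322, 330, 337, 321, 326, 331, 332, 340, 321, 338, 335, 332, 335, 285] [60, 63, 69] [[40, 115, 175], [43, 113, 176]]
0.24 [391, 370, 363, 336, 304, 319, 317, 318, 322, 331, 319, 335, 324, 339, 313] [61, 63, 71] [[61, 126, 176], [38, 112, 174]]
0.25 [427, 436, 474, 498, 461, 331, 464, 417, 196, 149, 158, 173, 193, 184, 172] [62, 64, 71] [[112, 164, 198], [66, 65, 62]]
0.28 [501, 507, 503, 512, 517, 494, 431, 480, 387, 530, 524, 471, 171, 252, 419] [62, 66, 74] [[137, 168, 198], [46, 57, 68]]
0.295 [499, 502, 497, 503, 486, 410, 472, 362, 350, 523, 509, 507, 507, 499, 514] [63, 67, 76] [[135, 166, 196], [139, 168, 200]]
```

```bash
python3 -m inch '[0,0,0,0,80,0,0,0,0,80,0,0,0,0,80,0,0,0,0,80,0,0,0,0,80,0,0,0,0,80]'; python3 -c "
from plant import job;print(job.close_job())"
```

```text
t: 55.98
tool_pos: [0.421, 0.1819, 0.2535]
orientation: [-2.092, -2.343, 0.0]
force: [-0.3, 0.1, 0.0]
opening: 0.0744
gripper_force: 0.0
the job is handed in; nothing more can be done
None
```

I handed the job in at about 56 s. The pale, honey and brown boards (the only three I found) hang on the rod, which lies in both notches of the stand; I checked this in the last camera images, but the hand-in gave no verdict.

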